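# Slide the pepper mill home into the empty bottle stop

## Task

The foot plug of the tall wooden pepper mill is loose, so it must not be picked up: push it gently along the shelf, low on its body so that it stays upright, into the empty steel bottle stop until its whole foot is between the stop's side walls. Do not grip it, lift it or tip it over, and leave everything else on the shelf where it stands, the oil bottle in the other stop included.

Things in the scene. Friction and masses are not known exactly. Their poses are not given: they have to be found in the camera images.
- mill: tall slim dark wooden pepper mill, upright, 220 mm tall, 0.2 to 0.4 kg. Its foot is a plain cylinder 60 mm in diameter up to 40 mm above the shelf; it narrows to a 26 mm neck from 70 to 140 mm, then a 44 mm head at 175 mm. Origin: centre of its underside; z along its axis; yaw means nothing. Friction on the shelf 0.5 to 0.7: pushed up to 30 mm above the shelf it slides, pushed on neck or head it tips
- stop_empty: empty bottle stop: low dark steel fence, U-shaped from above, fixed to the bare shelf (no floor plate). Walls 18 mm high, 5 mm thick. Origin on the shelf, z up. Inner faces of the side walls at y = +-45 mm, from x = -52 mm (open mouth, roughly towards the robot) to the back wall's inner face at x = +32 mm. The mill's centre is at x = +2 when it touches the back; foot wholly inside beyond x = -22
- stop_oil: the other bottle stop, identical in shape and size, fixed; the oil bottle stands in it. It may be to the left or to the right of the empty one
- oil: amber glass oil bottle with green cap, 60 mm diameter, 230 mm tall, standing in the other stop; origin at the centre of its underside. Leave alone
- jar: glass storage jar with a clamp-top lid, 100 mm diameter, 135 mm tall, origin at the centre of its underside. Leave alone
- ice_tray: stainless ice cube tray, 110 mm (its x) by 270 mm (its y) by 35 mm high, origin at the centre of its underside. Leave alone
- colander: steel colander, 224 mm across the rim (282 mm over its two handles, along its y), 104 mm high, origin at the centre of its underside. Leave alone
- cup: blue ceramic cup, 72 mm diameter, 65 mm tall, handle on its +y side, origin at the centre of its underside. Leave alone
There are look-alikes about, which are no part of the job. What is shaped like the stop_empty but green, purple or yellow is not meant.

How it is judged (in metres and radians):
At the end, for the whole second after the job is handed in: The mill stands still and upright (within 0.05 rad) on the shelf, its whole foot between the side walls of the empty stop (centre not more than 25 mm to the mouth side of the stop's origin, and within 24 mm sideways) (x of mill in the frame of stop_empty between -0.025 and 0.012 m and y of mill in the frame of stop_empty between -0.024 and 0.024 m and height (world z) of mill below 0.004 m and angle between mill's own z axis and vertical below 0.05 rad and linear speed of mill below 0.02 m/s); the robot touches nothing.
It fails at once if the mill is lifted off the shelf (underside centre more than 12 mm up) (height (world z) of mill above 0.012 m).
It fails at once if the mill tips (more than 0.3 rad) (angle between mill's own z axis and vertical above 0.3 rad).
It fails at once if the mill is gripped or pressed hard (more than 30 N from the fingers) (contact force between the fingers and mill above 30 N).
It fails at once if the oil bottle is moved by more than 15 mm (distance of oil from where it was at the start of the episode above 0.015 m).
It fails at once if another thing is moved by more than 20 mm (distance of any of jar, ice_tray, colander, cup from where it was at the start of the episode above 0.02 m).
It also fails if it takes over 64 s, if anything falls off the work surface, if the arm or the gripper's body presses on something with over 40 N, if the wrist force passes 120 N, or if a joint passes its speed limit or range.

## Robot

A 6-joint arm with a two-finger parallel gripper is mounted at the origin on the work surface. World frame = base frame: x ahead of the robot, y to its left, z up, the work surface at z = 0. Lengths are in m, angles in degrees, forces in N, time in s.
With the tool pointing down it reaches from about 0.4 to 0.825 m from the base axis. Payload 7 kg.
Tool frame: the origin (TCP) lies at the very end of the fingers, on their centre line; the grasp point (between the pads) lies r.grip_depth behind it (r.grip_depth is the distance from the TCP to the grasp point, in m); z points along the fingers, y is the direction in which the jaws open and shut (so a half turn about z gives the same grasp; the last joint's range is limited). The gripper opens to 88 mm and grips with 3 to 60 N. Pads are 19 mm wide; open, the fingers measure 130 mm over their backs; the gripper's body (78 mm by 193 mm) begins 47 mm behind the grasp point.
Start: joints at [-54.597, 20.546, 0.682, 0, -70.136, -16.507], TCP at [0.219, -0.639, 0.227] pointing down, gripper open.
Joint ranges: [-176.03, 176.03], [-82.01, 121.73], [-58.28, 71.71], [-173.87, 95.51], [-174.79, -0.11], [-173.66, 173.66]. Speed limits (degrees/s): [136.94, 136.94, 172.46, 180, 180, 180].

## Interface

Orientations are given as [roll, pitch, yaw] about the fixed x, y, z axes, in that order (R = Rz(yaw) Ry(pitch) Rx(roll)).
In Python, from plant import r gives the robot as it stands. The module is installed in compiled form; this text tells all that it offers.
- The arm moves only by the tool step_arm, never from a script. Its argument "increments" is a list of rows, each a list of 3 entries, a list of its own where there are three numbers: the shift along the tool's x, y, z in m, then the turn, a rotation vector about the tool's x, y, z in rad, then the closure, from 0 (fully open) to 1 (shut). In form: [[[x, y, z], [wx, wy, wz], grip], ...]. A call has 1 to 10 rows; each row is the pose to reach, as a shift and turn from the pose commanded when the call began, along the tool's axes at that moment; what a row does not reach only later rows make up. A row lasts 1/10 s, in which the tool goes at most 50 mm and 8.59 degrees, less where a joint would pass 70% of its speed; a pose out of reach is approached as far as the arm can. A call with a gripper value outside its range is refused whole. The fingers move at their own pace and stop on an object; "force" is the grip in N (left out, the last holds). Time passes only in rows, so rows that repeat a pose let the fingers close. It gives the time, the measured TCP pose, the force and the opening at its end, in the units of the state.
- r.get_state(): the state, without advancing time (a new reading comes with each control period).
- r.capture(name): name is "scene" or "top"; returns a dict with "color" (420x560x3 uint8, red, green, blue), "intrinsics" (3x3 intrinsics, pixels), "rvec" (rotation vector, rad) and "tvec" (3), from world to camera coordinates, as OpenCV has them. Camera axes: x right, y down, z forward; pixel columns grow to the right and rows downward; lengths in m; the calibration is good to about 2 mm. A picture is of the moment at which its call begins. There is no depth.
- r.close_job(): hands the job in, once; it reports no verdict.
The state is a dict: "time_s": time; "joints": joint angles; "qd": joint speeds; "joint_torque": joint torques, N m; "tcp_pos": TCP position; "eef_rot": TCP orientation; "contact_force": force on the tool from outside, world axes, zero at the start; "moment": the same for the moment, N m; "gripper_width": finger opening in m.
Only numpy, scipy, OpenCV 4.12 (cv2) and the standard library are available. Lean on these libraries where they do the work, as an engineer would, in place of code of your own. Each camera call takes 0.05 s, during which the arm holds its last target.

## Working session

There is one attempt and no reset: what is moved stays moved. The work goes in short steps, Python scripts to look and compute and a tool call to move; the robot and the scene stay as the last step left them, time stands still between calls to the robot, and variables do not carry over. Pictures are saved under pics/ and viewed, and the job is handed in when it is done.

Besides the shell and the picture viewer there is one more tool, called after ">>>" as a command line: name --argument value ..., lists and objects as JSON in quotes. step_arm: Moves the arm, as the interface text tells. Its arguments: {"type":"object","properties":{"increments":{"type":"array","items":{"type":"array"}},"force":{"type":"number"}},"required":["increments"]}

```bash
mkdir -p pics; python3 - <<'E'
from plant import r
import cv2,numpy as np
print(r.get_state(), r.grip_depth)
for n in("scene","top"):
    c=r.capture(n); cv2.imwrite(f"pics/{n}0.png",c["color"][:,:,::-1]); print(n,c["intrinsics"],c["rvec"],c["tvec"])
    R,_=cv2.Rodrigues(np.array(c["rvec"],float)); print(-R.T@np.array(c["tvec"]).ravel(),R)
E
```

```text
{'time_s': 0.0, 'joints': array([-5.45971925e+01,  2.05896232e+01,  6.33505304e-01, -1.86445866e-02,
       -7.01330420e+01, -1.65064005e+01]), 'qd': array([-0.07359592, -0.01655278,  0.05740235,  0.01467094, -0.14035545,
        0.04476252]), 'joint_torque': array([-9.04949720e-04, -5.82715881e+01,  2.93052399e+01,  6.99751943e+00,
        6.87812339e-03, -1.35793598e-04]), 'tcp_pos': array([ 0.21841632, -0.63818718,  0.22564571]), 'eef_rot': array([ 1.79909534e+02, -8.52977458e-03, -1.61109936e+02]), 'contact_force': array([0.00086107, 0.61545724, 0.53045964]), 'moment': array([-0.02231278, -0.01521985,  0.02223277]), 'gripper_width': 0.08768821275407451} 0.0188
scene [[469.37815127   0.         282.35516261]
 [  0.         469.37815127 211.85603104]
 [  0.           0.           1.        ]] [ 2.02055741  1.73927118 -0.49000829] [-0.08263929 -0.48452108  1.39100451]
[ 1.14878369 -0.10299835  0.91987545] [[ 0.15187573  0.98834024  0.01083228]
 [ 0.83732805 -0.12283138 -0.53272337]
 [-0.5251814   0.08997792 -0.84622011]]
top [[400.87169012   0.         285.50941451]
 [  0.         400.87169012 207.21863626]
 [  0.           0.           1.        ]] [ 2.1152066  -2.16091748  0.18203176] [0.00975605 0.60759172 1.04179895]
[0.42907033 0.00466095 1.12715787] [[-0.02168454 -0.99975789  0.00373325]
 [-0.98629369  0.02078128 -0.16368534]
 [ 0.16356813 -0.00723152 -0.98650554]]
```

View pics/scene0.png

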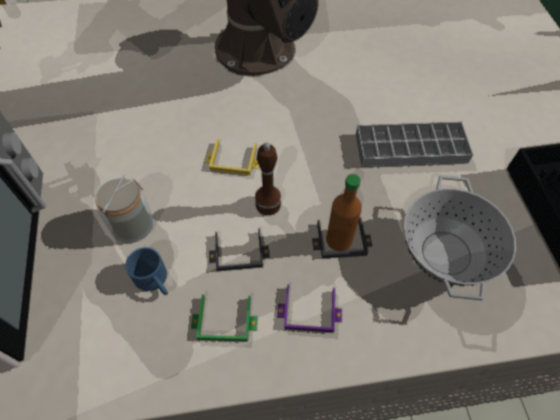

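View pics/top0.png

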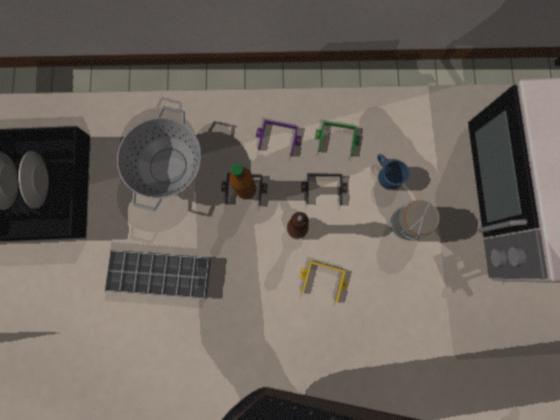

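The scene view shows the mill at about (268,200), and the empty dark stop at (240,255) in scene, (325,187) in top. Look-alikes are the oil's dark stop (scene 342,245; top 245,190), yellow (233,160), green (225,320) and purple (310,312). The choice is the dark empty stop, which I'll check in crops.

```bash
python3 - <<'E'
import cv2
a=cv2.imread("pics/scene0.png")[130:280,190:390]; cv2.imwrite("pics/sc1.png",cv2.resize(a,None,fx=4,fy=4,interpolation=cv2.INTER_CUBIC))
a=cv2.imread("pics/top0.png")[155:305,210:370]; cv2.imwrite("pics/tc1.png",cv2.resize(a,None,fx=4,fy=4,interpolation=cv2.INTER_CUBIC))
E
```

```text
(no output)
```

View pics/sc1.png

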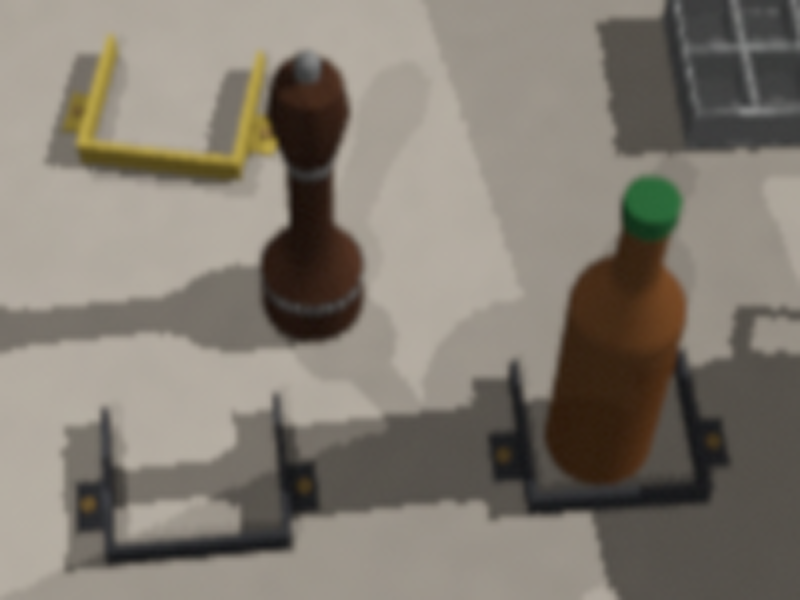

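View pics/tc1.png

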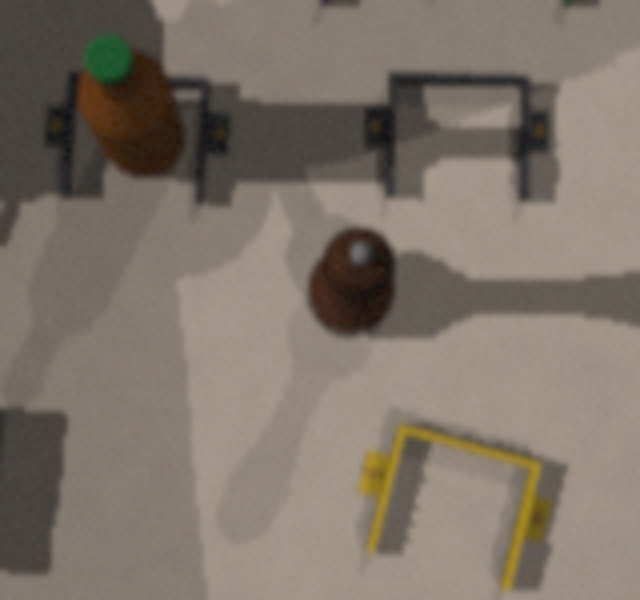

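```bash
cat > h.py <<'E'
import numpy as np,cv2
K={"scene":np.array([[469.378,0,282.355],[0,469.378,211.856],[0,0,1]]),"top":np.array([[400.872,0,285.509],[0,400.872,207.219],[0,0,1]])}
rv={"scene":np.array([2.02055741,1.73927118,-0.49000829]),"top":np.array([2.1152066,-2.16091748,0.18203176])}
tv={"scene":np.array([-0.08263929,-0.48452108,1.39100451]),"top":np.array([0.00975605,0.60759172,1.04179895])}
off={"scene":(190,130),"top":(210,155)}
def full(n,p,f=4,o=None):
    o=o or off[n]; return ((p[0]+.5)/f-.5+o[0],(p[1]+.5)/f-.5+o[1])
def ray(n,p):
    R,_=cv2.Rodrigues(rv[n]); return -R.T@tv[n], R.T@np.linalg.inv(K[n])@np.array([p[0],p[1],1.])
def at(n,p,z):
    c,d=ray(n,p); return c+d*(z-c[2])/d[2]
def tri(ps,pt):
    P=[K[n]@np.c_[cv2.Rodrigues(rv[n])[0],tv[n]] for n in("scene","top")]
    X=cv2.triangulatePoints(P[0],P[1],np.array(ps,float),np.array(pt,float)); return (X[:3]/X[3]).ravel()
def proj(n,X): return cv2.projectPoints(np.array(X,float).reshape(-1,3),rv[n],tv[n],K[n],None)[0].reshape(-1,2)
E
python3 - <<'E'
from h import *
np.set_printoptions(precision=4,suppress=True)
for nm,s,t in [("knob",(307,62),(359,250)),("tipL(+y)",(278,395),(390,198)),("tipR",(105,408),(523,200)),("backL",(292,538),(390,74)),("backR",(108,548),(528,77))]:
    S=full("scene",s);T=full("top",t)
    print(nm,tri(S,T),"z18:",at("scene",S,.018)[:2],at("top",T,.018)[:2])
print("mill front base scene",at("scene",full("scene",(315,339)),0), "near base top",at("top",full("top",(350,335)),0))
print("mill sides top",at("top",full("top",(308,288)),.04),at("top",full("top",(393,288)),.04))
print("sides scene",at("scene",full("scene",(263,292)),.04),at("scene",full("scene",(363,288)),.04))
E
```

```text
knob [ 0.5562 -0.0347  0.2163] z18: [ 0.389  -0.0167] [ 0.5841 -0.0416]
tipL(+y) [ 0.6214 -0.0646  0.0129] z18: [ 0.6244 -0.0647] [ 0.6205 -0.0644]
tipR [ 0.6174 -0.1594  0.0155] z18: [ 0.6187 -0.1602] [ 0.6171 -0.1577]
backL [ 0.7108 -0.0679  0.0145] z18: [ 0.7125 -0.0684] [ 0.71   -0.0671]
backR [ 0.7052 -0.165   0.0203] z18: [ 0.704  -0.1652] [ 0.7058 -0.1652]
mill front base scene [ 0.58   -0.0381  0.    ] near base top [ 0.5264 -0.0344  0.    ]
mill sides top [ 0.5556 -0.0052  0.04  ] [ 0.5544 -0.0631  0.04  ]
sides scene [ 0.5698 -0.0656  0.04  ] [ 0.5752 -0.0097  0.04  ]
```

```bash
cat >> h.py <<'E'
O=np.array([.671,-.1147]);YAW=np.radians(-3.2)
def l2w(p,z=0):
    c,s=np.cos(YAW),np.sin(YAW); return [O[0]+c*p[0]-s*p[1],O[1]+s*p[0]+c*p[1],z]
def w2l(p):
    c,s=np.cos(YAW),np.sin(YAW); d=np.array(p[:2])-O; return np.array([c*d[0]+s*d[1],-s*d[0]+c*d[1]])
def overlay(n,img,mill,f=4,o=None):
    o=o or off[n]; h,w=(150,200) if n=="scene" else (150,160)
    im=cv2.resize(img[o[1]:o[1]+h,o[0]:o[0]+w],None,fx=f,fy=f,interpolation=cv2.INTER_CUBIC)
    def dr(X,c,cl=False):
        p=proj(n,X); p=((p-np.array(o)+.5)*f-.5).round().astype(int); cv2.polylines(im,[p.reshape(-1,1,2)],cl,c,1)
    dr([l2w((-.052,.05),.018),l2w((.037,.05),.018),l2w((.037,-.05),.018),l2w((-.052,-.05),.018)],(0,255,255))
    a=np.linspace(0,2*np.pi,40)
    for rr,z in((.03,0),(.03,.04),(.022,.175)):
        dr([[mill[0]+rr*np.cos(t),mill[1]+rr*np.sin(t),z] for t in a],(0,255,0),True)
    return im
E
python3 - <<'E'
from h import *
np.set_printoptions(precision=4,suppress=True)
print(w2l((.555,-.035)))
for n in("scene","top"): cv2.imwrite(f"pics/ov_{n}.png",overlay(n,cv2.imread(f"pics/{n}0.png"),(.555,-.035)))
print("oilcap",tri((353,181),full("top",(108,55))))
print("jar lid",tri((120,195),(420,217)), "cup",tri((147,262),(393,172)))
E
```

```text
[-0.1203  0.0731]
oilcap [0.6717 0.1086 0.2268]
jar lid [ 0.5636 -0.3421  0.1204] cup [ 0.6964 -0.299   0.0648]
```

View pics/ov_scene.png

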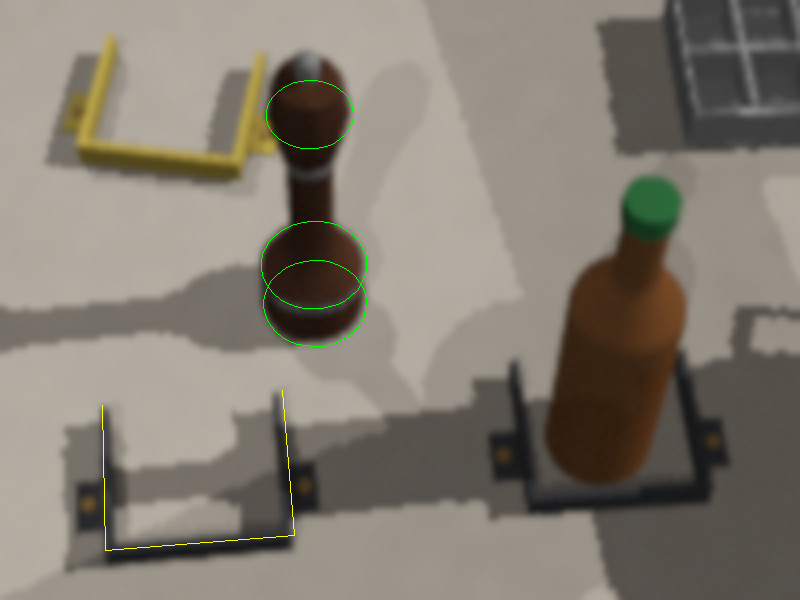

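View pics/ov_top.png

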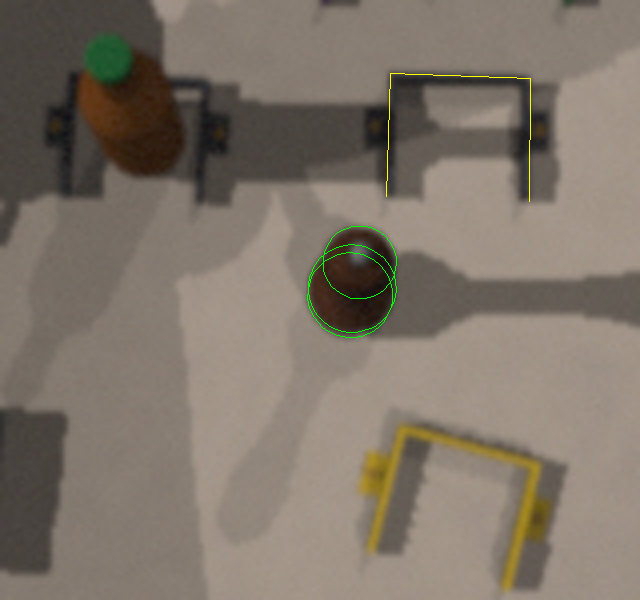

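```bash
cat >> h.py <<'E'
from scipy.spatial.transform import Rotation as Rn
def des(yawdeg,th=35):
    a,t=np.radians(yawdeg),np.radians(th); d=np.array([np.cos(a),np.sin(a),0]);u=np.array([0,0,1.])
    z=np.sin(t)*d-np.cos(t)*u; x=np.cos(t)*d+np.sin(t)*u
    return np.c_[x,np.cross(z,x),z]
def inc(s,pos,R,flip=False):
    Rc=Rn.from_euler("xyz",s["eef_rot"],degrees=True).as_matrix()
    if R is None: R=Rc
    if flip: R=R@np.diag([-1,-1,1])
    return Rc.T@(np.array(pos)-s["tcp_pos"]), Rn.from_matrix(Rc.T@R).as_rotvec()
def show(s):
    Rc=Rn.from_euler("xyz",s["eef_rot"],degrees=True).as_matrix()
    print("t",s["time_s"],"tcp",s["tcp_pos"],"z",Rc[:,2],"y",Rc[:,1],"F",s["contact_force"],"w",s["gripper_width"],"J",s["joints"])
E
python3 - <<'E'
from h import *; from plant import r
np.set_printoptions(precision=4,suppress=True)
s=r.get_state()
for fl in(0,1):print(inc(s,(.504,.026,.26),des(-50),fl))
E
```

```text
(array([-0.4852,  0.536 , -0.0336]), array([ 0.5907,  0.4057, -1.8698]))
(array([-0.4852,  0.536 , -0.0336]), array([ 0.3678, -0.5356,  1.1626]))
```

>>> step_arm --increments '[[[-0.485, 0.536, -0.034], [0.591, 0.406, -1.87], 0.59], [[-0.485, 0.536, -0.034], [0.591, 0.406, -1.87], 0.59], [[-0.485, 0.536, -0.034], [0.591, 0.406, -1.87], 0.59], [[-0.485, 0.536, -0.034], [0.591, 0.406, -1.87], 0.59], [[-0.485, 0.536, -0.034], [0.591, 0.406, -1.87], 0.59], [[-0.485, 0.536, -0.034], [0.591, 0.406, -1.87], 0.59], [[-0.485, 0.536, -0.034], [0.591, 0.406, -1.87], 0.59], [[-0.485, 0.536, -0.034], [0.591, 0.406, -1.87], 0.59], [[-0.485, 0.536, -0.034], [0.591, 0.406, -1.87], 0.59], [[-0.485, 0.536, -0.034], [0.591, 0.406, -1.87], 0.59]]' --force 10

```text
time_s: 1.1
tcp_pos: [0.4158, -0.1778, 0.2505]
eef_rot: [-172.3, -27.4, -80.6]
contact_force: [1.8, 0.0, 0.6]
gripper_width: 0.0359
```

```bash
python3 - <<'E'
from h import *; from plant import r
np.set_printoptions(precision=4,suppress=True)
s=r.get_state();show(s);print(inc(s,(.504,.026,.26),des(-50)))
E
```

```text
t 1.1 tcp [ 0.4158 -0.1778  0.2505] z [ 0.2073 -0.4276 -0.8799] y [-0.9675 -0.223  -0.1195] F [1.7947 0.026  0.5584] w 0.03593237778416339 J [ 25.0653 -12.699  -51.1222  34.7335 -56.4952 -34.6087]
(array([-0.1614, -0.1319, -0.0772]), array([ 0.1443,  0.0985, -0.4638]))
```

>>> step_arm --increments '[[[-0.161, -0.132, -0.077], [0.144, 0.098, -0.464], 0.59], [[-0.161, -0.132, -0.077], [0.144, 0.098, -0.464], 0.59], [[-0.161, -0.132, -0.077], [0.144, 0.098, -0.464], 0.59], [[-0.161, -0.132, -0.077], [0.144, 0.098, -0.464], 0.59], [[-0.161, -0.132, -0.077], [0.144, 0.098, -0.464], 0.59], [[-0.161, -0.132, -0.077], [0.144, 0.098, -0.464], 0.59], [[-0.161, -0.132, -0.077], [0.144, 0.098, -0.464], 0.59], [[-0.161, -0.132, -0.077], [0.144, 0.098, -0.464], 0.59]]'

```text
time_s: 1.9
tcp_pos: [0.5048, 0.0222, 0.2594]
eef_rot: [179.9, -34.8, -50.4]
contact_force: [-0.5, 0.3, -0.5]
gripper_width: 0.0357
```

```bash
python3 - <<'E'
from h import *; from plant import r
np.set_printoptions(precision=4,suppress=True)
s=r.get_state();show(s);print(inc(s,(.504,.026,.26),des(-50)));print(inc(s,(.504,.026,.10),des(-50)))
E
```

```text
t 1.9 tcp [0.5048 0.0222 0.2594] z [ 0.3635 -0.4407 -0.8208] y [-0.7706 -0.6374  0.001 ] F [-0.5401  0.295  -0.5   ] w 0.03568720573630998 J [ 47.6874  -3.3353 -47.1007  41.0685 -59.3992 -33.7489]
(array([-0.0025, -0.0018, -0.0025]), array([ 0.0049,  0.0028, -0.0052]))
(array([-0.0939, -0.002 ,  0.1289]), array([ 0.0049,  0.0028, -0.0052]))
```

>>> step_arm --increments '[[[-0.03, -0.002, 0.04], [0, 0, 0], 0.59], [[-0.06, -0.002, 0.08], [0, 0, 0], 0.59], [[-0.094, -0.002, 0.129], [0, 0, 0], 0.59], [[-0.122, -0.002, 0.17], [0, 0, 0], 0.59], [[-0.122, -0.002, 0.17], [0, 0, 0], 0.59], [[-0.122, -0.002, 0.17], [0, 0, 0], 0.59]]'

```text
time_s: 2.5
tcp_pos: [0.5293, 0.044, 0.0691]
eef_rot: [177.3, -33.7, -50.3]
contact_force: [-0.2, 0.6, -0.0]
gripper_width: 0.036
```

```bash
python3 - <<'E'
from h import *; from plant import r
np.set_printoptions(precision=4,suppress=True)
s=r.get_state();show(s);print(inc(s,(.504,.026,.016),des(-50)))
for n in("scene","top"):
  cv2.imwrite(f"pics/{n}1.png",overlay(n,r.capture(n)["color"][:,:,::-1].copy(),(.555,-.035)))
E
```

```text
t 2.5 tcp [0.5293 0.044  0.0691] z [ 0.3173 -0.4572 -0.8309] y [-0.7859 -0.6171  0.0395] F [-0.1863  0.5517 -0.0226] w 0.03600974748616409 J [ 38.2645  15.3165 -58.2671  64.2875 -38.06   -58.6999]
(array([-0.0313,  0.0289,  0.0443]), array([ 0.0509,  0.0225, -0.0045]))
```

View pics/scene1.png

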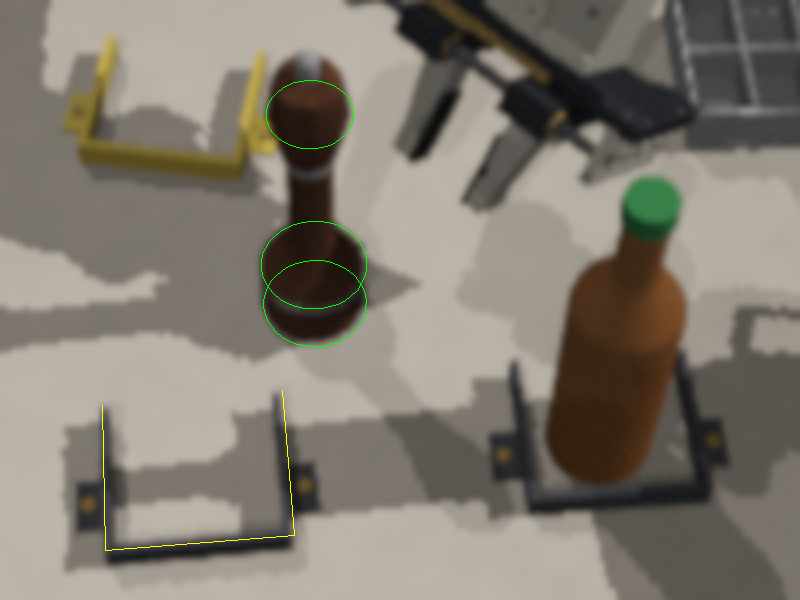

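View pics/top1.png

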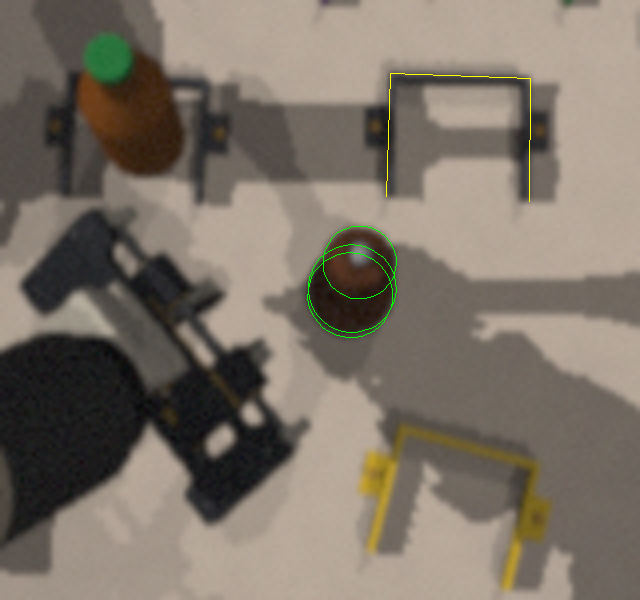

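The tilted pose sits at joint 3's limit (-58.3°), too close to the base. Nothing has been touched: the overlay shows the mill and stops unchanged. I'll switch to a steeper approach from the +y side, yaw -70 and tilt 30.

```bash
python3 - <<'E'
from h import *; from plant import r
np.set_printoptions(precision=4,suppress=True)
s=r.get_state();show(s);print(inc(s,(.529,.038,.10),des(-70,30)))
E
```

```text
t 2.6 tcp [0.5294 0.0445 0.0713] z [ 0.32   -0.4556 -0.8307] y [-0.7856 -0.6177  0.0361] F [ 0.11   -0.6772  0.405 ] w 0.0356884595456861 J [ 38.3625  15.0525 -58.2541  64.1668 -38.1395 -58.6102]
(array([ 0.0199,  0.0054, -0.0211]), array([-0.1372, -0.0711,  0.2883]))
```

>>> step_arm --increments '[[[0.02, 0.005, -0.021], [0, 0, 0], 0.59], [[0.02, 0.005, -0.021], [-0.137, -0.071, 0.288], 0.59], [[0.02, 0.005, -0.021], [-0.137, -0.071, 0.288], 0.59], [[0.02, 0.005, -0.021], [-0.137, -0.071, 0.288], 0.59], [[0.02, 0.005, -0.021], [-0.137, -0.071, 0.288], 0.59], [[0.02, 0.005, -0.021], [-0.137, -0.071, 0.288], 0.59]]'

```text
time_s: 3.2
tcp_pos: [0.5292, 0.0388, 0.1001]
eef_rot: [-180.0, -30.0, -69.8]
contact_force: [0.2, 0.0, 0.5]
gripper_width: 0.0363
```

```bash
python3 - <<'E'
from h import *; from plant import r
np.set_printoptions(precision=4,suppress=True)
s=r.get_state();show(s);print(inc(s,(.529,.038,.10),des(-70,30)));print(inc(s,(.529,.038,.017),des(-70,30)))
E
```

```text
t 3.2 tcp [0.5292 0.0388 0.1001] z [ 0.1735 -0.4691 -0.8659] y [-0.9382 -0.3462 -0.0004] F [0.1507 0.0382 0.4899] w 0.03630892951889075 J [ 41.9348  15.7026 -45.9238  39.0154 -47.6033 -53.3094]
(array([0.0006, 0.0005, 0.0004]), array([-0.0026, -0.0002,  0.0036]))
(array([-0.0409,  0.0005,  0.0723]), array([-0.0026, -0.0002,  0.0036]))
```

>>> step_arm --increments '[[[-0.014, 0, 0.024], [0, 0, 0], 0.59], [[-0.028, 0, 0.048], [0, 0, 0], 0.59], [[-0.036, 0, 0.063], [0, 0, 0], 0.59], [[-0.041, 0, 0.072], [0, 0, 0], 0.59], [[-0.041, 0, 0.072], [0, 0, 0], 0.59], [[-0.041, 0, 0.072], [0, 0, 0], 0.59]]'

```text
time_s: 3.8
tcp_pos: [0.5294, 0.0383, 0.017]
eef_rot: [180.0, -30.0, -69.8]
contact_force: [0.5, 1.3, -0.3]
gripper_width: 0.0359
```

```bash
python3 - <<'E'
from h import *; from plant import r
np.set_printoptions(precision=4,suppress=True)
s=r.get_state();show(s)
for n in("scene","top"):
  cv2.imwrite(f"pics/{n}2.png",overlay(n,r.capture(n)["color"][:,:,::-1].copy(),(.555,-.035)))
d=np.array([np.cos(np.radians(-70)),np.sin(np.radians(-70))])
for m in [(.5545,-.0345),(.603,-.114)]:
  t=np.array(m)-.034*d; print(t,inc(s,(*t,.016),des(-70,30)))
E
```

```text
t 3.8 tcp [0.5294 0.0383 0.017 ] z [ 0.1718 -0.4696 -0.866 ] y [-0.9388 -0.3445  0.0006] F [ 0.5346  1.2723 -0.2586] w 0.03586375363543478 J [ 38.344   22.7932 -52.2479  51.7183 -37.2271 -66.0297]
[ 0.5429 -0.0026] (array([0.0368, 0.0014, 0.0224]), array([-0.0008, -0.    ,  0.0026]))
[ 0.5914 -0.0821] (array([ 0.1159, -0.0167,  0.0681]), array([-0.0008, -0.    ,  0.0026]))
```

View pics/scene2.png

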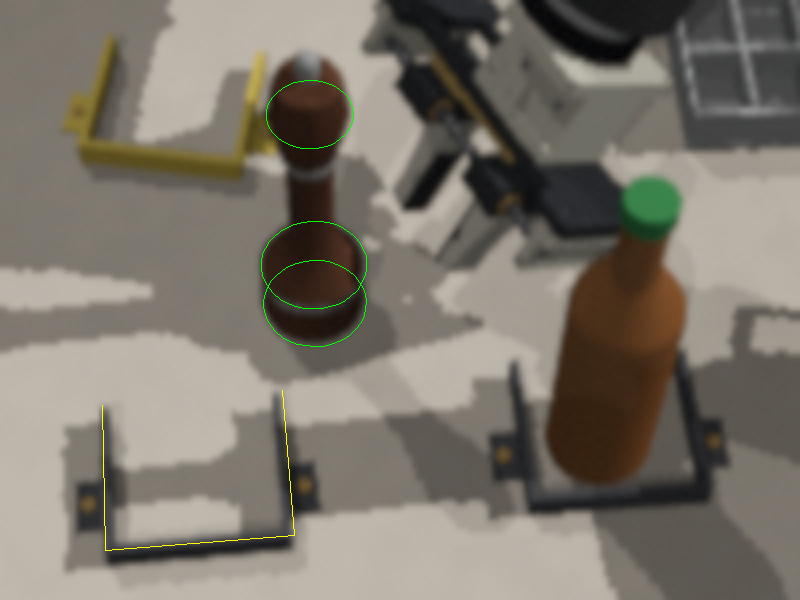

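View pics/top2.png

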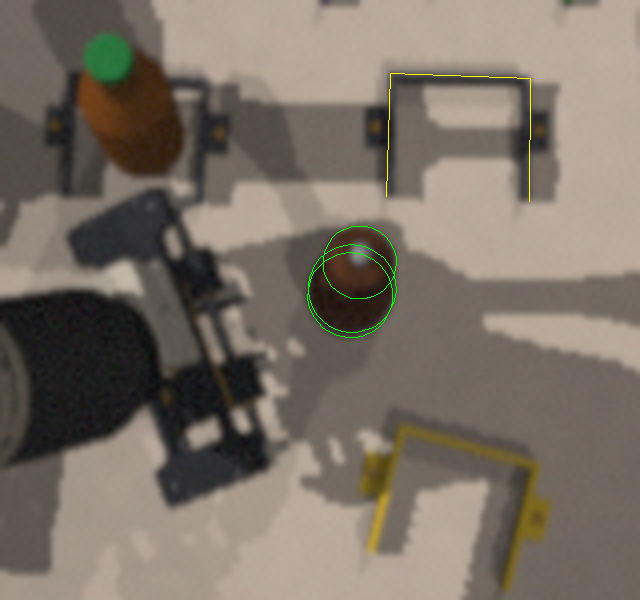

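>>> step_arm --increments '[[[0, 0, 0], [0, 0, 0], 0.705], [[0, 0, 0], [0, 0, 0], 0.705], [[0.005, 0, 0.003], [0, 0, 0], 0.705], [[0.01, 0, 0.006], [0, 0, 0], 0.705], [[0.015, 0, 0.009], [0, 0, 0], 0.705], [[0.02, 0, 0.0115], [0, 0, 0], 0.705], [[0.025, 0, 0.0145], [0, 0, 0], 0.705], [[0.028, 0, 0.016], [0, 0, 0], 0.705], [[0.03, 0, 0.0173], [0, 0, 0], 0.705], [[0.03, 0, 0.0173], [0, 0, 0], 0.705]]'

```text
time_s: 4.9
tcp_pos: [0.5419, 0.0061, 0.0167]
eef_rot: [-180.0, -30.0, -69.9]
contact_force: [0.4, 0.1, 0.3]
gripper_width: 0.0258
```

>>> step_arm --increments '[[[0.0026, 0, 0.0015], [0, 0, 0], 0.705], [[0.0052, 0, 0.003], [0, 0, 0], 0.705], [[0.0078, 0, 0.0045], [0, 0, 0], 0.705], [[0.0104, 0, 0.006], [0, 0, 0], 0.705], [[0.013, 0, 0.0075], [0, 0, 0], 0.705], [[0.0156, 0, 0.009], [0, 0, 0], 0.705], [[0.0182, 0, 0.0105], [0, 0, 0], 0.705], [[0.0208, 0, 0.012], [0, 0, 0], 0.705], [[0.0234, 0, 0.0135], [0, 0, 0], 0.705], [[0.026, 0, 0.015], [0, 0, 0], 0.705]]'

```text
time_s: 5.9
tcp_pos: [0.5523, -0.0219, 0.0168]
eef_rot: [-180.0, -30.0, -69.9]
contact_force: [-0.6, 1.3, -0.2]
gripper_width: 0.0261
```

```bash
python3 - <<'E'
from h import *; from plant import r
np.set_printoptions(precision=4,suppress=True)
s=r.get_state();show(s)
d=np.array([np.cos(np.radians(-70)),np.sin(np.radians(-70))])
m=s["tcp_pos"][:2]+.036*d; print("pred mill",m,w2l(m))
for n in("scene","top"):
  cv2.imwrite(f"pics/{n}3.png",overlay(n,r.capture(n)["color"][:,:,::-1].copy(),m))
E
```

```text
t 5.9 tcp [ 0.5523 -0.0219  0.0168] z [ 0.1721 -0.469  -0.8663] y [-0.9391 -0.3438 -0.0005] F [-0.5568  1.2621 -0.2322] w 0.026108770644636695 J [ 28.1225  22.4596 -53.8188  61.1307 -34.4011 -65.4832]
pred mill [ 0.5646 -0.0557] [-0.1095  0.0529]
```

View pics/scene3.png

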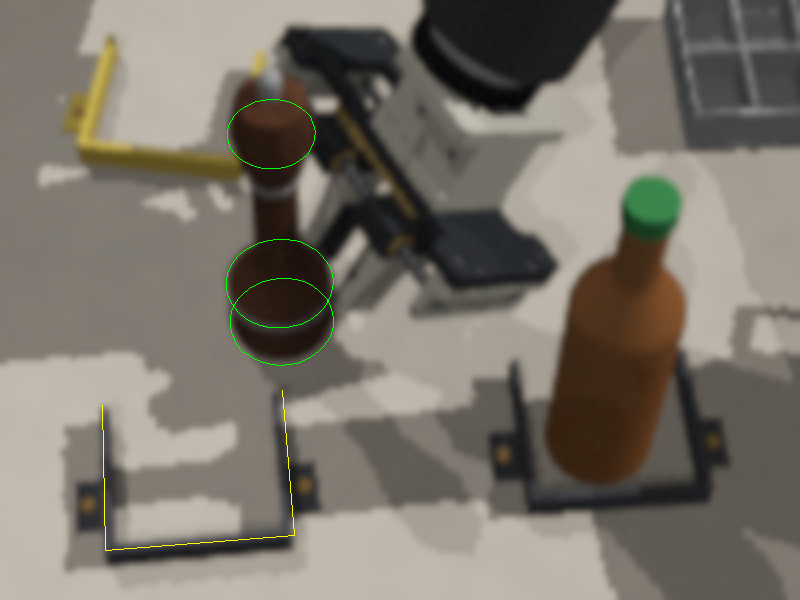

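View pics/top3.png

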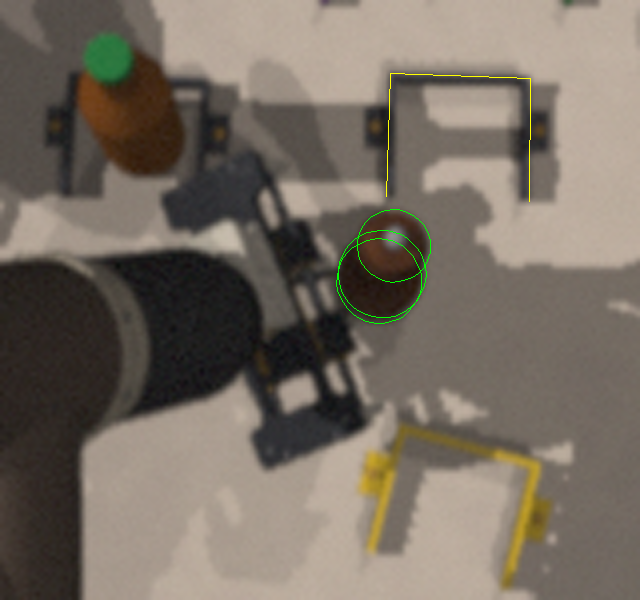

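>>> step_arm --increments '[[[0.0026, 0, 0.0015], [0, 0, 0], 0.705], [[0.0052, 0, 0.003], [0, 0, 0], 0.705], [[0.0078, 0, 0.0045], [0, 0, 0], 0.705], [[0.0104, 0, 0.006], [0, 0, 0], 0.705], [[0.013, 0, 0.0075], [0, 0, 0], 0.705], [[0.0156, 0, 0.009], [0, 0, 0], 0.705], [[0.0182, 0, 0.0105], [0, 0, 0], 0.705], [[0.0208, 0, 0.012], [0, 0, 0], 0.705], [[0.0234, 0, 0.0135], [0, 0, 0], 0.705], [[0.026, 0, 0.015], [0, 0, 0], 0.705]]'

```text
time_s: 7.0
tcp_pos: [0.5626, -0.0501, 0.0168]
eef_rot: [-180.0, -30.0, -69.9]
contact_force: [-0.1, 2.3, -0.3]
gripper_width: 0.0257
```

```bash
python3 - <<'E'
from h import *; from plant import r
np.set_printoptions(precision=4,suppress=True)
s=r.get_state();show(s)
d=np.array([np.cos(np.radians(-70)),np.sin(np.radians(-70))])
m=s["tcp_pos"][:2]+.036*d; print("pred mill",m,w2l(m))
E
```

```text
t 7.0 tcp [ 0.5626 -0.0501  0.0168] z [ 0.1721 -0.4691 -0.8662] y [-0.9391 -0.3437 -0.0004] F [-0.1359  2.3442 -0.3137] w 0.02566240519145849 J [ 23.2488  22.4785 -54.1067  65.5067 -33.2462 -65.0517]
pred mill [ 0.5749 -0.084 ] [-0.0977  0.0253]
```

Another 27 mm along the same line.

>>> step_arm --increments '[[[0.0026, 0, 0.0015], [0, 0, 0], 0.705], [[0.0052, 0, 0.003], [0, 0, 0], 0.705], [[0.0078, 0, 0.0045], [0, 0, 0], 0.705], [[0.0104, 0, 0.006], [0, 0, 0], 0.705], [[0.013, 0, 0.0075], [0, 0, 0], 0.705], [[0.0156, 0, 0.009], [0, 0, 0], 0.705], [[0.0182, 0, 0.0105], [0, 0, 0], 0.705], [[0.0208, 0, 0.012], [0, 0, 0], 0.705], [[0.0222, 0, 0.0128], [0, 0, 0], 0.705], [[0.023, 0, 0.0133], [0, 0, 0], 0.705]]'

```text
time_s: 8.0
tcp_pos: [0.5717, -0.0751, 0.0167]
eef_rot: [-180.0, -30.0, -69.9]
contact_force: [-0.4, 1.7, 0.3]
gripper_width: 0.0258
```

```bash
python3 - <<'E'
from h import *; from plant import r
np.set_printoptions(precision=4,suppress=True)
s=r.get_state();show(s)
d=np.array([np.cos(np.radians(-70)),np.sin(np.radians(-70))])
m=s["tcp_pos"][:2]+.036*d; print("pred mill",m,w2l(m))
for n in("scene","top"):
  cv2.imwrite(f"pics/{n}4.png",overlay(n,r.capture(n)["color"][:,:,::-1].copy(),m))
E
```

```text
t 8.0 tcp [ 0.5717 -0.0751  0.0167] z [ 0.172  -0.4691 -0.8662] y [-0.9391 -0.3436 -0.0004] F [-0.4001  1.7048  0.2866] w 0.02579605759611514 J [ 18.9649  22.6083 -54.1062  69.2603 -32.285  -64.5678]
pred mill [ 0.584  -0.1089] [-0.0872  0.001 ]
```

View pics/scene4.png

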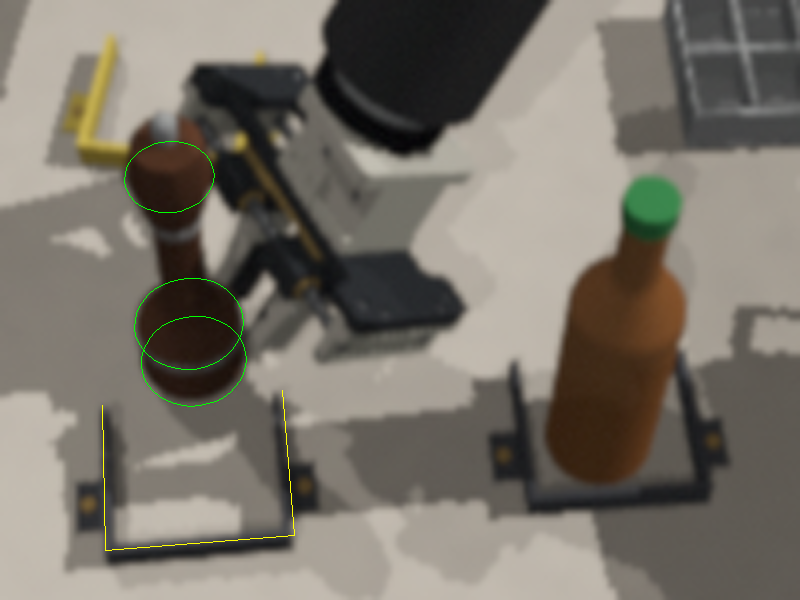

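View pics/top4.png

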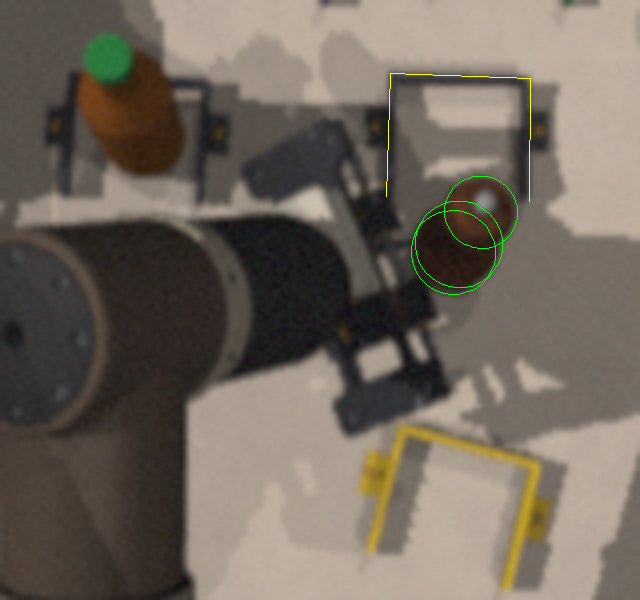

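>>> step_arm --increments '[[[-0.0174, 0, -0.01], [0, 0, 0], 0.705], [[-0.035, 0, -0.02], [0, 0, 0], 0.705], [[-0.052, 0, -0.03], [0, 0, 0], 0.705], [[-0.052, 0, -0.03], [0, 0, 0], 0.705], [[-0.032, 0, -0.065], [0, 0, 0], 0.705], [[-0.012, 0, -0.1], [0, 0, 0], 0.705], [[0.013, 0, -0.143], [0, 0, 0], 0.705], [[0.038, 0, -0.186], [0, 0, 0], 0.705], [[0.074, 0, -0.249], [0, 0, 0], 0.705], [[0.074, 0, -0.249], [0, 0, 0], 0.705]]'

```text
time_s: 9.1
tcp_pos: [0.5518, -0.0182, 0.2743]
eef_rot: [-179.6, -29.9, -70.1]
contact_force: [1.0, 0.3, -0.5]
gripper_width: 0.0258
```

```bash
python3 - <<'E'
from h import *; from plant import r
np.set_printoptions(precision=4,suppress=True)
s=r.get_state();show(s)
print(inc(s,(.514,-.106,.27),des(-3,25)),inc(s,(.514,-.106,.27),des(-3,25),1))
E
```

```text
t 9.1 tcp [ 0.5518 -0.0182  0.2743] z [ 0.1764 -0.4668 -0.8666] y [-0.9391 -0.3436 -0.0061] F [ 0.9813  0.258  -0.4916] w 0.025815631432743482 J [ 36.7253   4.9205 -31.7807  31.6817 -65.9521 -33.1476]
(array([0.0583, 0.0657, 0.038 ]), array([ 0.5339, -0.0796, -1.0388])) (array([0.0583, 0.0657, 0.038 ]), array([-0.0913, -0.612 ,  2.0244]))
```

>>> step_arm --increments '[[[0.058, 0.066, 0.038], [0.534, -0.08, -1.039], 0.705], [[0.058, 0.066, 0.038], [0.534, -0.08, -1.039], 0.705], [[0.058, 0.066, 0.038], [0.534, -0.08, -1.039], 0.705], [[0.058, 0.066, 0.038], [0.534, -0.08, -1.039], 0.705], [[0.058, 0.066, 0.038], [0.534, -0.08, -1.039], 0.705], [[0.058, 0.066, 0.038], [0.534, -0.08, -1.039], 0.705], [[0.058, 0.066, 0.038], [0.534, -0.08, -1.039], 0.705], [[0.058, 0.066, 0.038], [0.534, -0.08, -1.039], 0.705], [[0.058, 0.066, 0.038], [0.534, -0.08, -1.039], 0.705], [[0.058, 0.066, 0.038], [0.534, -0.08, -1.039], 0.705]]'

```text
time_s: 10.1
tcp_pos: [0.5125, -0.1072, 0.2659]
eef_rot: [179.9, -24.7, -3.0]
contact_force: [0.5, -0.5, 0.4]
gripper_width: 0.0256
```

```bash
python3 - <<'E'
from h import *; from plant import r
np.set_printoptions(precision=4,suppress=True)
s=r.get_state();show(s)
print(inc(s,(.514,-.106,.27),des(-3,25)))
print(inc(s,(.514,-.106,.14),des(-3,25)))
E
```

```text
t 10.1 tcp [ 0.5125 -0.1072  0.2659] z [ 0.4177 -0.0247 -0.9082] y [-0.0539 -0.9985  0.0024] F [ 0.5423 -0.5272  0.3901] w 0.025635776691703506 J [ 15.2176 -10.7741 -38.5886  12.1829 -39.2339  63.8323]
(array([ 0.003 , -0.0012, -0.0031]), array([ 0.0028,  0.0046, -0.0004]))
(array([-0.0514, -0.0016,  0.115 ]), array([ 0.0028,  0.0046, -0.0004]))
```

>>> step_arm --increments '[[[-0.017, -0.001, 0.038], [0, 0, 0], 0.705], [[-0.034, -0.001, 0.077], [0, 0, 0], 0.705], [[-0.051, -0.001, 0.115], [0, 0, 0], 0.705], [[-0.051, -0.001, 0.115], [0, 0, 0], 0.705], [[-0.051, -0.001, 0.115], [0, 0, 0], 0.705]]'

```text
time_s: 10.6
tcp_pos: [0.5138, -0.1062, 0.1395]
eef_rot: [179.7, -24.6, -3.0]
contact_force: [1.3, -0.0, 1.1]
gripper_width: 0.0257
```

```bash
python3 - <<'E'
from h import *; from plant import r
np.set_printoptions(precision=4,suppress=True)
s=r.get_state();show(s)
print(inc(s,(.514,-.106,.10),des(-3,25)))
E
```

```text
t 10.6 tcp [ 0.5138 -0.1062  0.1395] z [ 0.4147 -0.0264 -0.9096] y [-0.0536 -0.9986  0.0045] F [ 1.2593 -0.0141  1.1083] w 0.02571013822397159 J [ 12.6251  -2.075  -54.6738  26.2967 -15.2318  50.2721]
(array([-0.0162, -0.0004,  0.036 ]), array([0.0046, 0.0078, 0.0008]))
```

```bash
cat > kin.py <<'E'
import numpy as np
from scipy.optimize import least_squares
D=[([.21841632,-.63818718,.22564571],[.0001,-.0015,-1],[-54.597,20.59,.6335]),
([.4158,-.1778,.2505],[.2073,-.4276,-.8799],[25.0653,-12.699,-51.1222]),
([.5048,.0222,.2594],[.3635,-.4407,-.8208],[47.6874,-3.3353,-47.1007]),
([.5293,.044,.0691],[.3173,-.4572,-.8309],[38.2645,15.3165,-58.2671]),
([.5292,.0388,.1001],[.1735,-.4691,-.8659],[41.9348,15.7026,-45.9238]),
([.5294,.0383,.017],[.1718,-.4696,-.866],[38.344,22.7932,-52.2479]),
([.5523,-.0219,.0168],[.1721,-.469,-.8663],[28.1225,22.4596,-53.8188]),
([.5717,-.0751,.0167],[.172,-.4691,-.8662],[18.9649,22.6083,-54.1062]),
([.5518,-.0182,.2743],[.1764,-.4668,-.8666],[36.7253,4.9205,-31.7807]),
([.5125,-.1072,.2659],[.4177,-.0247,-.9082],[15.2176,-10.7741,-38.5886]),
([.5138,-.1062,.1395],[.4147,-.0264,-.9096],[12.6251,-2.075,-54.6738])]
def fk(p,j,s):
    a1,o,h,a2,a3,ph,L=p; j1,j2,j3=np.radians(j); al=j2+s*j3+ph
    u=a1+a2*np.sin(j2)+a3*np.sin(al); v=h+a2*np.cos(j2)+a3*np.cos(al)
    c,n=np.cos(j1),np.sin(j1); return np.array([c*u-n*o,n*u+c*o,v])
def res(p,s): return np.concatenate([fk(p,j,s)+p[6]*np.array(z)-np.array(t) for t,z,j in D])
if __name__=="__main__":
  np.set_printoptions(precision=4,suppress=True)
  for s in(1,-1):
    b=min((least_squares(res,[0,-.15,.35,.4,.4,f,.25],args=(s,)) for f in(0,.8,1.57,2.4,3.1)),key=lambda q:q.cost)
    print(s,b.cost,b.x,abs(b.fun).max())
E
python3 kin.py
```

```text
1 0.07168715413879624 [ 0.4367 -0.189   0.0194  0.3259  0.0536 -0.1716  0.2488] 0.1287902126334438
-1 0.00907686107265203 [ 0.1059 -0.1746  0.053   0.5525  0.3397  1.2607  0.286 ] 0.06376191506618031
```

```bash
cat > kin2.py <<'E'
import numpy as np,itertools
from scipy.spatial.transform import Rotation as Rn
from scipy.optimize import least_squares
# tcp, z, y, joints
D=[([.21841632,-.63818718,.22564571],None,None,[-54.597,20.590,.6335,-.0186,-70.133,-16.506]),
([.4158,-.1778,.2505],[.2073,-.4276,-.8799],[-.9675,-.2230,-.1195],[25.0653,-12.699,-51.1222,34.7335,-56.4952,-34.6087]),
([.5048,.0222,.2594],[.3635,-.4407,-.8208],[-.7706,-.6374,.001],[47.6874,-3.3353,-47.1007,41.0685,-59.3992,-33.7489]),
([.5293,.044,.0691],[.3173,-.4572,-.8309],[-.7859,-.6171,.0395],[38.2645,15.3165,-58.2671,64.2875,-38.06,-58.6999]),
([.5292,.0388,.1001],[.1735,-.4691,-.8659],[-.9382,-.3462,-.0004],[41.9348,15.7026,-45.9238,39.0154,-47.6033,-53.3094]),
([.5294,.0383,.017],[.1718,-.4696,-.866],[-.9388,-.3445,.0006],[38.344,22.7932,-52.2479,51.7183,-37.2271,-66.0297]),
([.5523,-.0219,.0168],[.1721,-.469,-.8663],[-.9391,-.3438,-.0005],[28.1225,22.4596,-53.8188,61.1307,-34.4011,-65.4832]),
([.5717,-.0751,.0167],[.172,-.4691,-.8662],[-.9391,-.3436,-.0004],[18.9649,22.6083,-54.1062,69.2603,-32.285,-64.5678]),
([.5518,-.0182,.2743],[.1764,-.4668,-.8666],[-.9391,-.3436,-.0061],[36.7253,4.9205,-31.7807,31.6817,-65.9521,-33.1476]),
([.5125,-.1072,.2659],[.4177,-.0247,-.9082],[-.0539,-.9985,.0024],[15.2176,-10.7741,-38.5886,12.1829,-39.2339,63.8323]),
([.5138,-.1062,.1395],[.4147,-.0264,-.9096],[-.0536,-.9986,.0045],[12.6251,-2.075,-54.6738,26.2967,-15.2318,50.2721])]
R0=Rn.from_euler("xyz",[179.9095,-.0085,-161.1099],degrees=True).as_matrix()
Rs=[R0 if z is None else np.c_[np.cross(y,z),y,z] for t,z,y,j in D]
T=np.array([d[0] for d in D]);J=np.radians([d[3] for d in D])
A=np.eye(3)
AX=["z","y","y",None,"y","z"]
def ors(S,fx,j):
    s2,s3,s4,s5,s6,ax4=S
    return [Rn.from_euler("z",j[0]),Rn.from_euler("y",s2*j[1]),Rn.from_euler("y",s3*j[2]),Rn.from_euler(ax4,s4*j[3]),Rn.from_euler("y",s5*j[4]),Rn.from_euler("z",s6*j[5])]
if __name__=="__main__":
  out=[]
  for S in itertools.product((1,-1),(1,-1),(1,-1),(1,-1),(1,-1),("x","z")):
   for c2 in (0,1):  # fixed rotations: pitch before j4, and tool
    def f(p):
      e=[]
      for j,R in zip(J,Rs):
        o=ors(S,None,j); M=(o[0]*o[1]*o[2]*Rn.from_euler("y",p[0])*o[3]*Rn.from_euler("y",p[1])*o[4]*Rn.from_euler("y",p[2])*o[5]*Rn.from_euler("xz",[p[3],p[4]])).as_matrix()
        e.append((M-R).ravel())
      return np.concatenate(e)
    for p0 in ([0,0,0,3.1,0],[0,1.5,1.5,0,1.5],[1.5,0,-1.5,0,-1.5])[c2:c2+2]:
      b=least_squares(f,p0,max_nfev=30); out.append((b.cost,S,b.x))
  out.sort(key=lambda q:q[0])
  for q in out[:4]: print(q[0],q[1],np.degrees(q[2]).round(2))
E
time python3 kin2.py
```

```text
5.289086511499901e-08 (1, -1, -1, -1, 1, 'z') [ 9.0000000e+01  5.1835987e+05 -5.1817987e+05  1.8000000e+02
 -9.0000000e+01]
5.289086511499901e-08 (1, -1, -1, -1, 1, 'z') [ 9.0000000e+01  5.1835987e+05 -5.1817987e+05  1.8000000e+02
 -9.0000000e+01]
5.2890865115056595e-08 (1, -1, 1, -1, 1, 'x') [-1.8000000e+02  5.1646981e+05 -5.1637981e+05 -1.8000000e+02
 -9.0000000e+01]
5.28908651150993e-08 (1, -1, 1, -1, -1, 'x') [ 1.8000000e+02  2.3944738e+05 -2.3953738e+05  0.0000000e+00
  2.7000000e+02]
real	1m20.743s
user	1m21.177s
sys	0m0.088s
```

```bash
cat > kin3.py <<'E'
from kin2 import *
E=lambda a,v: Rn.from_euler(a,v)
def parts(j):
    A1=E("z",j[0]);A2=A1*E("y",j[1]);A3=A2*E("y",-j[2]);A4=A3*E("y",np.pi/2)*E("z",-j[3]);A5=A4*E("y",np.pi-j[4]);A6=A5*E("z",j[5])*E("xz",[np.pi,-np.pi/2])
    return A1,A2,A3,A4,A5,A6
def mat(j): return np.hstack([np.eye(3)[:,2:]]+[a.as_matrix() for a in parts(j)])
M=np.vstack([mat(j) for j in J]); X=np.linalg.lstsq(M,T.ravel(),rcond=1e-6)[0]
def fk(j): return mat(j)@X, parts(j)[5].as_matrix()
lo=np.radians([-176.03,-82.01,-58.28,-173.87,-174.79,-173.66]);hi=np.radians([176.03,121.73,71.71,95.51,-.11,173.66])
def ik(pos,R,seeds):
    best=None
    for s in seeds:
        b=least_squares(lambda q:np.r_[(fk(q)[0]-pos)*5,(fk(q)[1]-R).ravel()],np.clip(s,lo+1e-3,hi-1e-3),bounds=(lo,hi))
        if best is None or b.cost<best.cost: best=b
    p,Q=fk(best.x); return np.degrees(best.x),np.linalg.norm(p-pos),np.degrees(Rn.from_matrix(Q.T@R).magnitude())
E
python3 - <<'E'
from kin3 import *; from h import des
np.set_printoptions(precision=4,suppress=True)
print("res",abs(M@X-T.ravel()).max(),X)
rng=np.random.default_rng(0)
m=np.array([.584,-.109]);mf=np.array([.663,-.1142])
for yaw in(-3,-20,-30,-40,-50):
  for th in(15,20,25,30):
    for fl in(0,1):
      R=des(yaw,th)@(np.diag([-1,-1,1]) if fl else np.eye(3)); d=np.array([np.cos(np.radians(yaw)),np.sin(np.radians(yaw))])
      o=[]
      for mm,b in((m,.05),(m,.036),(mf,.036)):
        q,e,a=ik(np.r_[mm-b*d,.018],R,[J[-1],J[-4],J[0],np.radians([10,10,-40,20,-40,-100])]); o.append(f"{e*1000:.1f}mm {a:.1f}deg")
      print(yaw,th,fl,o,q.round(0))
E
```

```text
res 4.201092312973789e-05 [ 0.0993  0.0001  0.      0.0993 -0.0001  0.      0.6017  0.2318  0.
  0.0001  0.0001 -0.0959  0.2318  0.     -0.0959 -0.189   0.0001  0.
  0.189 ]
-3 15 0 ['0.0mm 0.0deg', '0.0mm 0.0deg', '0.0mm 0.0deg'] [  9.  22. -35.  10. -18.  69.]
-3 15 1 ['0.0mm 0.0deg', '0.0mm 0.0deg', '0.0mm 0.0deg'] [   9.   22.  -35.   10.  -18. -111.]
-3 20 0 ['4.0mm 2.7deg', '3.6mm 2.4deg', '1.2mm 0.8deg'] [  6.  21. -46.  32.  -5.  50.]
-3 20 1 ['4.0mm 2.7deg', '3.6mm 2.4deg', '1.2mm 0.8deg'] [   6.   21.  -46.   32.   -5. -130.]
-3 25 0 ['5.6mm 4.9deg', '5.4mm 4.8deg', '4.2mm 3.7deg'] [  7.  21. -43.  15.  -3.  66.]
-3 25 1 ['5.6mm 4.9deg', '5.4mm 4.8deg', '4.2mm 3.7deg'] [   7.   21.  -43.   15.   -3. -114.]
-3 30 0 ['7.5mm 4.9deg', '7.1mm 4.9deg', '5.5mm 4.8deg'] [  7.  21. -39. -10.  -0.  92.]
-3 30 1 ['7.5mm 4.9deg', '7.1mm 4.9deg', '5.5mm 4.8deg'] [  7.  21. -39. -10.  -0. -88.]
-20 15 0 ['1.3mm 0.6deg', '0.3mm 0.1deg', '0.0mm 0.0deg'] [ 11.  22. -42.  30. -15.  31.]
-20 15 1 ['1.3mm 0.6deg', '0.4mm 0.2deg', '0.0mm 0.0deg'] [  11.   22.  -42.   30.  -15. -149.]
-20 20 0 [
[... 2043 characters left out ...]
', '0.0mm 0.0deg', '0.0mm 0.0deg'] [ 15.  24. -39.  35. -24.  -6.]
-50 15 1 ['0.0mm 0.0deg', '0.0mm 0.0deg', '0.1mm 0.1deg'] [ 15.  24. -39.  35. -24. 174.]
-50 20 0 ['1.4mm 0.5deg', '0.0mm 0.0deg', '0.0mm 0.0deg'] [ 11.  23. -47.  62. -20. -30.]
-50 20 1 ['1.4mm 0.5deg', '0.0mm 0.0deg', '0.0mm 0.0deg'] [ 11.  23. -47.  62. -20. 150.]
-50 25 0 ['8.9mm 2.9deg', '7.4mm 2.3deg', '0.0mm 0.0deg'] [  4.  22. -52.  89. -20. -50.]
-50 25 1 ['8.8mm 2.9deg', '7.4mm 2.2deg', '0.0mm 0.0deg'] [  4.  22. -52.  89. -20. 130.]
-50 30 0 ['16.3mm 4.9deg', '15.2mm 4.2deg', '3.3mm 1.6deg'] [  5.  23. -53.  96. -24. -57.]
-50 30 1 ['16.3mm 4.9deg', '15.2mm 4.2deg', '3.3mm 1.6deg'] [  5.  23. -53.  96. -24. 123.]
```

```bash
timeout 500 python3 - <<'E'
from kin3 import *; from h import des
m=np.array([.584,-.109]);mf=np.array([.664,-.1142])
for yaw in(-3,5,15,25):
  for th in(17,18,20,22,25):
      R=des(yaw,th); d=np.array([np.cos(np.radians(yaw)),np.sin(np.radians(yaw))])
      o=[]
      for mm,b,z in((m,.045,.02),(m,.038,.02),(mf,.038,.02),(m,.05,.06)):
        q,e,a=ik(np.r_[mm-b*d,z],R,[J[-1],J[-4],J[0]]); o.append((f"{e*1000:.1f}mm {a:.1f}",q.round(0).tolist()))
      print(yaw,th,o)
E
```

```text
-3 17 [('0.9mm 0.5', [7.0, 15.0, -56.0, 37.0, -4.0, 44.0]), ('0.7mm 0.4', [7.0, 15.0, -55.0, 37.0, -4.0, 44.0]), ('0.0mm 0.0', [9.0, 21.0, -39.0, 15.0, -14.0, 64.0]), ('0.0mm 0.0', [12.0, 10.0, -48.0, 16.0, -15.0, 60.0])]
-3 18 [('2.0mm 1.2', [7.0, 15.0, -55.0, 33.0, -4.0, 47.0]), ('1.8mm 1.1', [7.0, 15.0, -54.0, 34.0, -4.0, 47.0]), ('0.0mm 0.0', [9.0, 21.0, -41.0, 20.0, -11.0, 60.0]), ('0.0mm 0.0', [11.0, 10.0, -51.0, 20.0, -13.0, 56.0])]
-3 20 [('3.8mm 2.5', [8.0, 14.0, -54.0, 27.0, -4.0, 53.0]), ('3.6mm 2.4', [8.0, 15.0, -53.0, 27.0, -4.0, 53.0]), ('1.2mm 0.8', [6.0, 20.0, -46.0, 32.0, -5.0, 49.0]), ('0.3mm 0.2', [6.0, 9.0, -58.0, 43.0, -4.0, 39.0])]
-3 22 [('4.8mm 3.6', [8.0, 15.0, -53.0, 19.0, -3.0, 61.0]), ('4.7mm 3.5', [8.0, 15.0, -52.0, 19.0, -3.0, 60.0]), ('2.8mm 2.0', [7.0, 20.0, -45.0, 26.0, -4.0, 55.0]), ('3.0mm 1.6', [5.0, 9.0, -58.0, 41.0, -3.0, 41.0])]
-3 25 [('5.5mm 4.8', [9.0, 15.0, -50.0, 5.0, -1.0, 75.0]), ('5.4mm 4.8', [8.0, 15.0, -50.0, 6.0, -1.0, 74.0]), ('4.3mm 3.6', [7.0, 20.0, -44.0, 15.0, -3.0, 66.0]), ('6.0mm 3.5', [7.0, 9.0, -57.0, 30.0, -2.0, 51.0])]
5 17
[... 2661 characters left out ...]
 39.0, -0.0, 72.0])]
25 20 [('7.7mm 6.6', [6.0, 16.0, -54.0, 21.0, -0.0, 87.0]), ('7.6mm 6.6', [6.0, 16.0, -53.0, 22.0, -0.0, 86.0]), ('0.0mm 0.0', [-0.0, 23.0, -23.0, -19.0, -27.0, 131.0]), ('11.7mm 7.8', [4.0, 11.0, -57.0, 32.0, -0.0, 77.0])]
25 22 [('7.6mm 6.8', [7.0, 16.0, -52.0, 14.0, -0.0, 93.0]), ('7.5mm 6.7', [7.0, 16.0, -52.0, 15.0, -0.0, 92.0]), ('0.0mm 0.0', [-1.0, 23.0, -23.0, -22.0, -26.0, 135.0]), ('10.8mm 7.7', [6.0, 10.0, -56.0, 26.0, -0.0, 82.0])]
25 25 [('0.0mm 0.0', [-5.0, 17.0, -31.0, -32.0, -23.0, 147.0]), ('0.0mm 0.0', [-4.0, 17.0, -30.0, -31.0, -23.0, 146.0]), ('0.0mm 0.0', [-3.0, 23.0, -22.0, -28.0, -25.0, 142.0]), ('10.2mm 7.8', [7.0, 10.0, -54.0, 16.0, -0.0, 91.0])]
```

```bash
timeout 500 python3 - <<'E'
from kin3 import *; from h import des
m=np.array([.584,-.109]);mf=np.array([.664,-.1142])
for yaw,th in((8,20),(10,20),(10,22)):
      R=des(yaw,th); d=np.array([np.cos(np.radians(yaw)),np.sin(np.radians(yaw))])
      q0=J[-2]
      for mm,b,z in((m,.06,.26),(m,.06,.14),(m,.055,.08),(m,.05,.04),(m,.05,.018),(m,.038,.018),(mf,.038,.018)):
        q,e,a=ik(np.r_[mm-b*d,z],R,[q0]); q0=np.radians(q); print(yaw,th,z,f"{e*1000:.1f}mm {a:.1f}",q.round(0).tolist())
E
```

```text
8 20 0.26 0.0mm 0.0 [8.0, -5.0, -28.0, 0.0, -47.0, 90.0]
8 20 0.14 0.0mm 0.0 [8.0, 2.0, -39.0, 0.0, -29.0, 89.0]
8 20 0.08 0.0mm 0.0 [8.0, 8.0, -43.0, 0.0, -19.0, 89.0]
8 20 0.04 0.0mm 0.0 [8.0, 13.0, -45.0, 1.0, -12.0, 89.0]
8 20 0.018 0.0mm 0.0 [8.0, 15.0, -46.0, 1.0, -9.0, 89.0]
8 20 0.018 0.0mm 0.0 [8.0, 16.0, -45.0, 1.0, -9.0, 89.0]
8 20 0.018 0.0mm 0.0 [6.0, 22.0, -34.0, -2.0, -15.0, 94.0]
10 20 0.26 0.0mm 0.0 [7.0, -5.0, -28.0, -1.0, -47.0, 93.0]
10 20 0.14 0.0mm 0.0 [7.0, 3.0, -38.0, -2.0, -30.0, 94.0]
10 20 0.08 0.0mm 0.0 [7.0, 8.0, -41.0, -3.0, -20.0, 95.0]
10 20 0.04 0.0mm 0.0 [7.0, 13.0, -43.0, -4.0, -14.0, 96.0]
10 20 0.018 0.0mm 0.0 [7.0, 15.0, -43.0, -5.0, -11.0, 97.0]
10 20 0.018 0.0mm 0.0 [7.0, 16.0, -42.0, -4.0, -12.0, 97.0]
10 20 0.018 0.0mm 0.0 [6.0, 22.0, -32.0, -5.0, -16.0, 99.0]
10 22 0.26 0.0mm 0.0 [7.0, -6.0, -29.0, -1.0, -45.0, 94.0]
10 22 0.14 0.0mm 0.0 [7.0, 2.0, -39.0, -2.0, -27.0, 95.0]
10 22 0.08 0.0mm 0.0 [7.0, 8.0, -43.0, -3.0, -18.0, 96.0]
10 22 0.04 0.0mm 0.0 [7.0, 13.0, -44.0, -5.0, -12.0, 98.0]
10 22 0.018 0.0mm 0.0 [7.0, 15.0, -44.0, -7.0, -9.0, 100.0]
10 22 0.018 0.0mm 0.0 [7.0, 16.0, -43.0, -7.0, -9.0, 99.0]
10 22 0.018 0.0mm 0.0 [5.0, 21.0, -33.0, -7.0, -14.0, 101.0]
```

```bash
python3 - <<'E'
from h import *; from plant import r
np.set_printoptions(precision=4,suppress=True)
s=r.get_state();show(s)
print(inc(s,(.5246,-.1174,.15),des(8,20)))
E
```

```text
t 10.6 tcp [ 0.5138 -0.1062  0.1395] z [ 0.4147 -0.0264 -0.9096] y [-0.0536 -0.9986  0.0045] F [ 1.2593 -0.0141  1.1083] w 0.02571013822397159 J [ 12.6251  -2.075  -54.6738  26.2967 -15.2318  50.2721]
(array([ 0.0147,  0.0106, -0.0048]), array([ 0.0775, -0.0788, -0.1771]))
```

>>> step_arm --increments '[[[0.007, 0.005, -0.003], [0.039, -0.039, -0.089], 0.818], [[0.0147, 0.0106, -0.005], [0.0775, -0.0788, -0.177], 0.818], [[0.0147, 0.0106, -0.005], [0.0775, -0.0788, -0.177], 0.818], [[0.0147, 0.0106, -0.005], [0.0775, -0.0788, -0.177], 0.818], [[0.0147, 0.0106, -0.005], [0.0775, -0.0788, -0.177], 0.818], [[0.0147, 0.0106, -0.005], [0.0775, -0.0788, -0.177], 0.818]]'

```text
time_s: 11.2
tcp_pos: [0.5248, -0.1166, 0.151]
eef_rot: [-179.9, -20.2, 7.9]
contact_force: [-1.0, -0.5, -0.1]
gripper_width: 0.0159
```

```bash
python3 - <<'E'
from h import *; from plant import r
np.set_printoptions(precision=4,suppress=True)
s=r.get_state();show(s)
for z,b in((.06,.058),(.018,.053)): print(inc(s,(.584-b*.990,-.109-b*.139,z),des(8,20)))
for n in("scene","top"):
  cv2.imwrite(f"pics/{n}5.png",overlay(n,r.capture(n)["color"][:,:,::-1].copy(),(.584,-.109)))
E
```

```text
t 11.2 tcp [ 0.5248 -0.1166  0.151 ] z [ 0.3421  0.049  -0.9384] y [ 0.1381 -0.9904 -0.0014] F [-1.0405 -0.5328 -0.0982] w 0.015908791954697167 J [  8.459    1.2605 -38.2672   0.2099 -30.2543  89.3015]
(array([-0.0298,  0.0009,  0.086 ]), array([-0.0009, -0.0038, -0.0015]))
(array([-0.0397,  0.0009,  0.1271]), array([-0.0009, -0.0038, -0.0015]))
```

View pics/scene5.png

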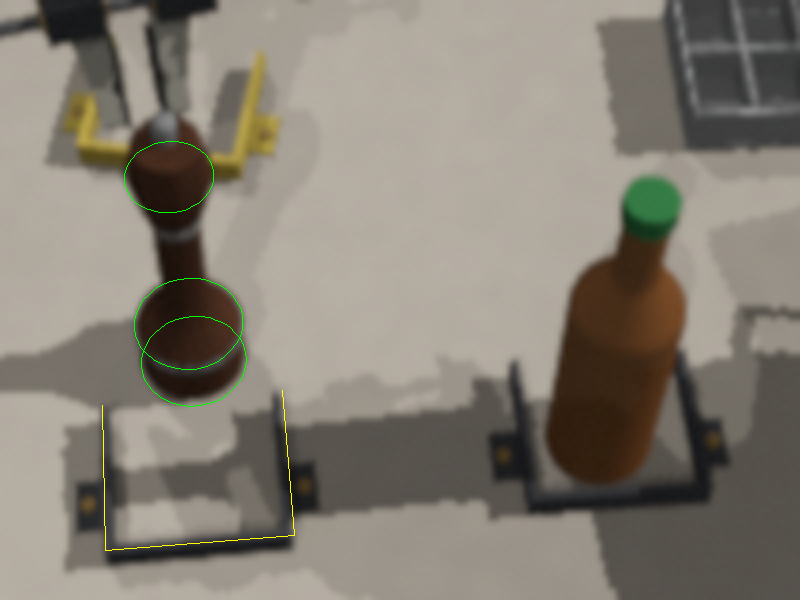

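View pics/top5.png

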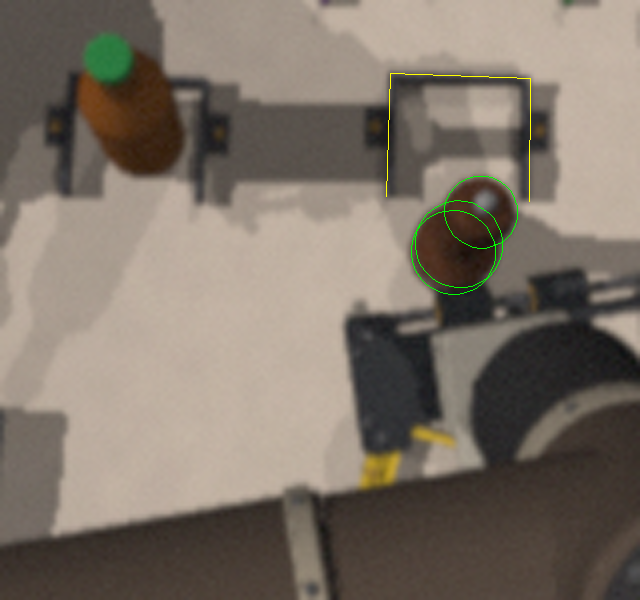

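The mill stands upright at about (.583,-.109), just in front of the stop's mouth, with everything else unmoved. Lowering behind it.

>>> step_arm --increments '[[[-0.01, 0.001, 0.03], [0, 0, 0], 0.818], [[-0.02, 0.001, 0.06], [0, 0, 0], 0.818], [[-0.03, 0.001, 0.086], [0, 0, 0], 0.818], [[-0.036, 0.001, 0.11], [0, 0, 0], 0.818], [[-0.04, 0.001, 0.122], [0, 0, 0], 0.818], [[-0.0405, 0.001, 0.126], [0, 0, 0], 0.818], [[-0.0405, 0.001, 0.126], [0, 0, 0], 0.818], [[-0.0405, 0.001, 0.126], [0, 0, 0], 0.818]]'

```text
time_s: 12.1
tcp_pos: [0.5309, -0.1164, 0.0189]
eef_rot: [-179.9, -20.2, 8.1]
contact_force: [0.1, 0.5, 0.6]
gripper_width: 0.0161
```

```bash
python3 - <<'E'
from h import *; from plant import r
np.set_printoptions(precision=4,suppress=True)
s=r.get_state();show(s)
d=np.array([np.cos(np.radians(8)),np.sin(np.radians(8))])
for m in ((.583,-.109),l2w((-.045,.003))[:2],l2w((-.008,.003))[:2]):
  t=np.array(m)-.038*d; print(m,t,inc(s,(*t,.0185),des(8,20)))
for n in("scene","top"):
  cv2.imwrite(f"pics/{n}6.png",overlay(n,r.capture(n)["color"][:,:,::-1].copy(),(.583,-.109)))
E
```

```text
t 12.1 tcp [ 0.5309 -0.1164  0.0189] z [ 0.342   0.0499 -0.9384] y [ 0.1407 -0.99   -0.0013] F [0.1104 0.5041 0.608 ] w 0.016128376271850424 J [  8.2993  14.9277 -46.3318   0.0013  -8.5227  89.7762]
(0.583, -0.109) [ 0.5454 -0.1143] (array([ 0.0136, -0.    ,  0.0054]), array([-0.0018, -0.0038,  0.001 ]))
[np.float64(0.6262376301267905), np.float64(-0.10919270998276169)] [ 0.5886 -0.1145] (array([0.0537, 0.0062, 0.0202]), array([-0.0018, -0.0038,  0.001 ]))
[np.float64(0.6631799384015237), np.float64(-0.11125810566750874)] [ 0.6255 -0.1165] (array([0.0878, 0.0135, 0.0327]), array([-0.0018, -0.0038,  0.001 ]))
```

View pics/scene6.png

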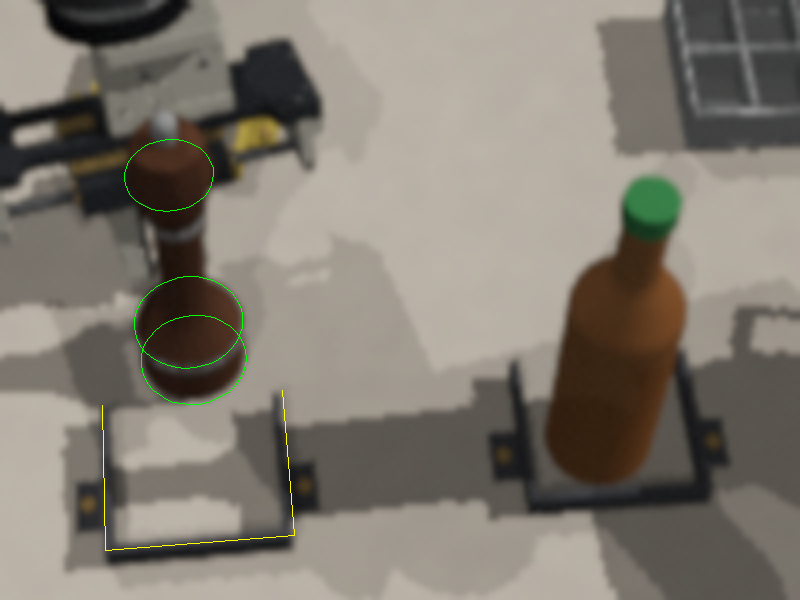

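>>> step_arm --increments '[[[0.003, 0, 0.0011], [0, 0, 0], 0.818], [[0.006, 0, 0.0022], [0, 0, 0], 0.818], [[0.009, 0, 0.0033], [0, 0, 0], 0.818], [[0.012, 0, 0.0044], [0, 0, 0], 0.818], [[0.015, 0.0002, 0.0056], [0, 0, 0], 0.818], [[0.018, 0.0006, 0.0067], [0, 0, 0], 0.818], [[0.021, 0.001, 0.0078], [0, 0, 0], 0.818], [[0.024, 0.0015, 0.009], [0, 0, 0], 0.818], [[0.027, 0.002, 0.0102], [0, 0, 0], 0.818], [[0.03, 0.0025, 0.0113], [0, 0, 0], 0.818]]'

```text
time_s: 13.2
tcp_pos: [0.5628, -0.1146, 0.0177]
eef_rot: [-179.9, -20.1, 8.0]
contact_force: [-2.6, 0.1, 0.5]
gripper_width: 0.0158
```

```bash
python3 - <<'E'
from h import *; from plant import r
np.set_printoptions(precision=4,suppress=True)
s=r.get_state();show(s)
d=np.array([np.cos(np.radians(8)),np.sin(np.radians(8))])
m=s["tcp_pos"][:2]+.038*d;print("pred",m,w2l(m))
for q in ((-.045,.003),(-.008,.003)):
  t=np.array(l2w(q)[:2])-.038*d; print(inc(s,(*t,.0185),des(8,20)))
for n in("scene","top"):
  cv2.imwrite(f"pics/{n}7.png",overlay(n,r.capture(n)["color"][:,:,::-1].copy(),m))
E
```

```text
t 13.2 tcp [ 0.5628 -0.1146  0.0177] z [ 0.3409  0.0497 -0.9388] y [ 0.1405 -0.9901 -0.0014] F [-2.5529  0.1445  0.5368] w 0.01582217601695436 J [  7.9082  17.2418 -42.259   -0.7432 -10.3509  90.8635]
pred [ 0.6004 -0.1093] [-0.0708  0.0015]
(array([0.0243, 0.0035, 0.0081]), array([-0.0018, -0.0026,  0.0008]))
(array([0.0583, 0.0108, 0.0206]), array([-0.0018, -0.0026,  0.0008]))
```

View pics/scene7.png

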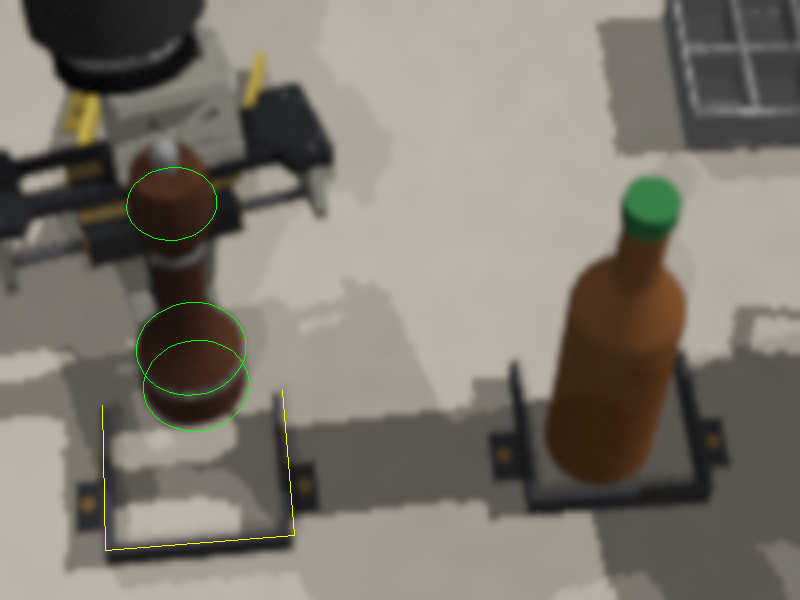

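View pics/top7.png

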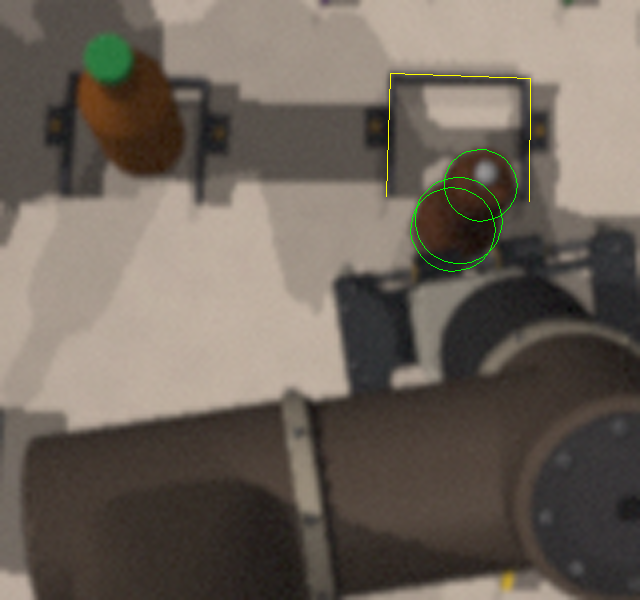

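>>> step_arm --increments '[[[0.0028, 0.0004, 0.001], [0, 0, 0], 0.818], [[0.0056, 0.0008, 0.002], [0, 0, 0], 0.818], [[0.0084, 0.0013, 0.003], [0, 0, 0], 0.818], [[0.0112, 0.0018, 0.004], [0, 0, 0], 0.818], [[0.014, 0.0022, 0.005], [0, 0, 0], 0.818], [[0.0168, 0.0026, 0.006], [0, 0, 0], 0.818], [[0.0196, 0.003, 0.007], [0, 0, 0], 0.818], [[0.0224, 0.0034, 0.008], [0, 0, 0], 0.818], [[0.0252, 0.0038, 0.009], [0, 0, 0], 0.818], [[0.028, 0.0043, 0.01], [0, 0, 0], 0.818]]'

```text
time_s: 14.3
tcp_pos: [0.5929, -0.1146, 0.0181]
eef_rot: [-179.9, -20.2, 8.1]
contact_force: [-0.8, -0.2, 0.8]
gripper_width: 0.0162
```

```bash
python3 - <<'E'
from h import *; from plant import r
np.set_printoptions(precision=4,suppress=True)
s=r.get_state();show(s)
d=np.array([np.cos(np.radians(8)),np.sin(np.radians(8))])
m=s["tcp_pos"][:2]+.038*d;print("pred",m,w2l(m))
t=np.array(l2w((-.007,.002))[:2])-.038*d; print(inc(s,(*t,.0185),des(8,20)))
for n in("scene","top"):
  cv2.imwrite(f"pics/{n}8.png",overlay(n,r.capture(n)["color"][:,:,::-1].copy(),m))
E
```

```text
t 14.3 tcp [ 0.5929 -0.1146  0.0181] z [ 0.341   0.0497 -0.9387] y [ 0.1406 -0.9901 -0.0014] F [-0.7649 -0.2296  0.7973] w 0.016199980121968275 J [  7.3586  19.2552 -38.2643  -1.513  -12.3276  92.1306]
pred [ 0.6305 -0.1093] [-0.0407  0.0031]
(array([0.031 , 0.0077, 0.0109]), array([-0.0018, -0.0028,  0.0009]))
```

View pics/scene8.png

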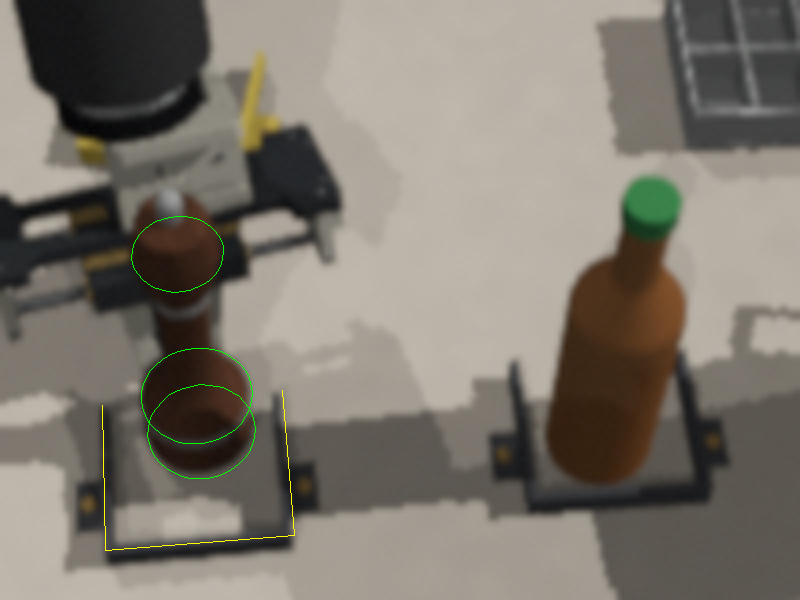

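View pics/top8.png

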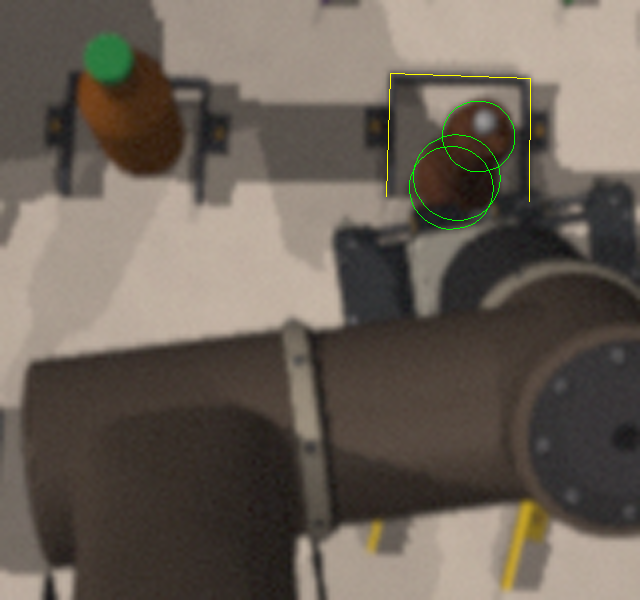

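>>> step_arm --increments '[[[0.0033, 0.0006, 0.0012], [0, 0, 0], 0.818], [[0.0066, 0.0013, 0.0024], [0, 0, 0], 0.818], [[0.0099, 0.002, 0.0036], [0, 0, 0], 0.818], [[0.0132, 0.0026, 0.0047], [0, 0, 0], 0.818], [[0.0165, 0.0033, 0.0059], [0, 0, 0], 0.818], [[0.0195, 0.004, 0.007], [0, 0, 0], 0.818], [[0.0225, 0.0046, 0.0081], [0, 0, 0], 0.818], [[0.025, 0.0052, 0.009], [0, 0, 0], 0.818], [[0.027, 0.0058, 0.0097], [0, 0, 0], 0.818], [[0.029, 0.0062, 0.0104], [0, 0, 0], 0.818]]'

```text
time_s: 15.4
tcp_pos: [0.6242, -0.1165, 0.0183]
eef_rot: [-179.9, -20.2, 8.0]
contact_force: [-1.8, 0.9, 0.3]
gripper_width: 0.016
```

>>> step_arm --increments '[[[0.0015, 0.0004, 0.0005], [0, 0, 0], 0.818], [[0.003, 0.0008, 0.001], [0, 0, 0], 0.818], [[0.003, 0.0008, 0.001], [0, 0, 0], 0.818]]'

```text
time_s: 15.7
tcp_pos: [0.6276, -0.1168, 0.0185]
eef_rot: [-179.9, -20.2, 8.1]
contact_force: [-0.5, 0.4, -0.7]
gripper_width: 0.0161
```

```bash
python3 - <<'E'
from h import *; from plant import r
np.set_printoptions(precision=4,suppress=True)
s=r.get_state();show(s)
d=np.array([np.cos(np.radians(8)),np.sin(np.radians(8))])
m=s["tcp_pos"][:2]+.037*d;print("pred",m,w2l(m))
for n in("scene","top"):
  cv2.imwrite(f"pics/{n}9.png",overlay(n,r.capture(n)["color"][:,:,::-1].copy(),m))
E
```

```text
t 15.7 tcp [ 0.6276 -0.1168  0.0185] z [ 0.3414  0.0497 -0.9386] y [ 0.1406 -0.9901 -0.0013] F [-0.5181  0.3514 -0.6591] w 0.01608197221636852 J [  6.5606  21.5797 -33.5602  -2.3521 -14.7001  93.6766]
pred [ 0.6642 -0.1116] [-0.0069  0.0027]
```

View pics/scene9.png

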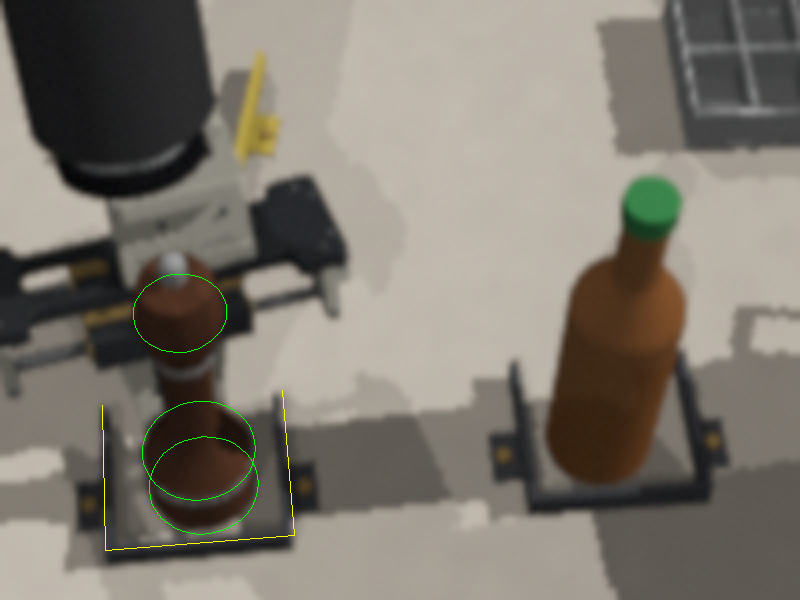

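View pics/top9.png

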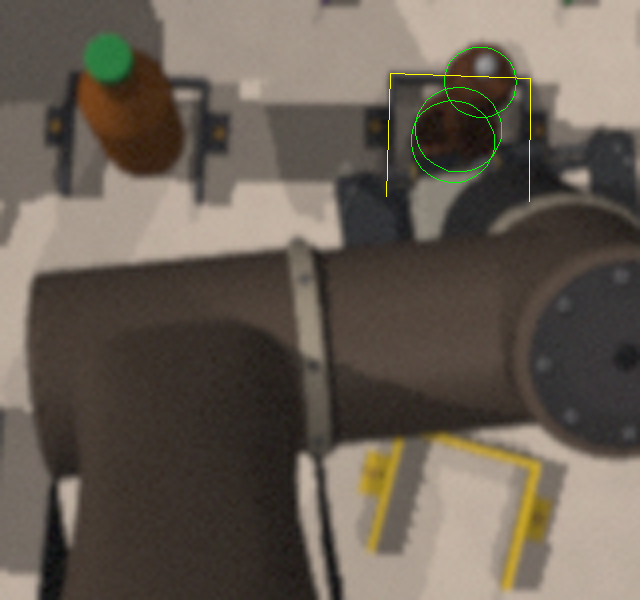

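The mill is in the stop at roughly local x -8 mm and y 0. Backing straight off and rising.

>>> step_arm --increments '[[[-0.005, 0, -0.0018], [0, 0, 0], 0.818], [[-0.014, 0, -0.0051], [0, 0, 0], 0.818], [[-0.028, 0, -0.0102], [0, 0, 0], 0.818], [[-0.047, 0, -0.0171], [0, 0, 0], 0.818], [[-0.066, 0, -0.024], [0, 0, 0], 0.818], [[-0.066, 0, -0.024], [0, 0, 0], 0.818], [[-0.056, 0, -0.052], [0, 0, 0], 0.818], [[-0.046, 0, -0.08], [0, 0, 0], 0.818], [[-0.032, 0, -0.118], [0, 0, 0], 0.818], [[-0.032, 0, -0.118], [0, 0, 0], 0.818]]'

```text
time_s: 16.8
tcp_pos: [0.5603, -0.1268, 0.1243]
eef_rot: [180.0, -20.7, 8.1]
contact_force: [1.1, 0.2, 1.4]
gripper_width: 0.016
```

>>> step_arm --increments '[[[0.012, 0, -0.04], [0, 0, 0], 0.818], [[0.024, 0, -0.08], [0, 0, 0], 0.818], [[0.024, 0, -0.08], [0, 0, 0], 0.818], [[0.024, 0, -0.08], [0, 0, 0], 0.818]]'

```text
time_s: 17.2
tcp_pos: [0.5525, -0.1276, 0.2027]
eef_rot: [-179.9, -20.3, 8.0]
contact_force: [-0.2, 0.0, -0.9]
gripper_width: 0.0157
```

```bash
python3 - <<'E'
from h import *; from plant import r
np.set_printoptions(precision=4,suppress=True)
s=r.get_state();show(s)
for n in("scene","top"):
  c=r.capture(n)["color"][:,:,::-1].copy(); cv2.imwrite(f"pics/{n}10f.png",c); cv2.imwrite(f"pics/{n}10.png",overlay(n,c,l2w((-.008,0))))
E
```

```text
t 17.2 tcp [ 0.5525 -0.1276  0.2027] z [ 0.3441  0.0503 -0.9376] y [ 0.1404 -0.9901 -0.0016] F [-0.1687  0.0466 -0.9163] w 0.015655109791638786 J [  6.2568   0.8719 -30.286   -1.1467 -38.5112  92.5672]
```

View pics/scene10.png

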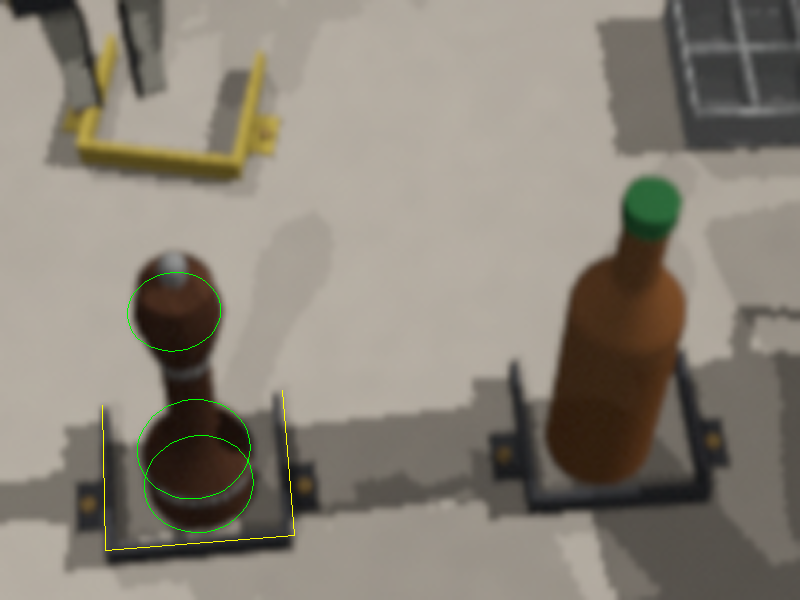

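View pics/top10.png

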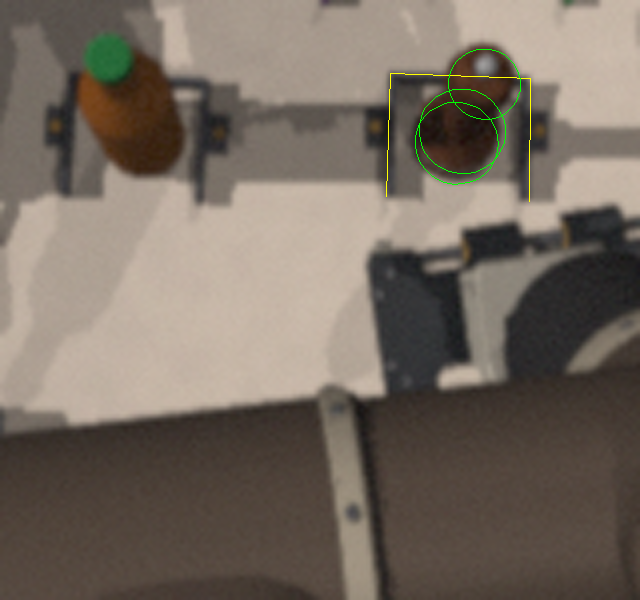

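View pics/scene10f.png

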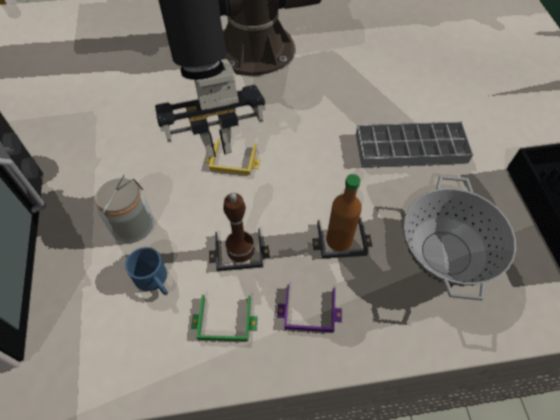

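The final view shows the mill upright inside the dark stop (scene 240,245), the oil bottle, jar, cup, tray and colander at their old pixels, and the gripper clear. Handing in.

```bash
python3 - <<'E'
from plant import r
from h import *
print(tri(full("scene",(173,262)),full("top",(485,65))), "local",w2l(tri(full("scene",(173,262)),full("top",(485,65)))))
print(r.close_job())
E
```

```text
[ 0.66392667 -0.11077602  0.21637041] local [-0.00728134  0.00352302]
the job is handed in; nothing more can be done
None
```

The mill is in the empty dark steel stop and the job is handed in; no verdict was reported. I pushed it with the tilted, part-closed fingers about 20 mm above the shelf: 75–80 mm sideways to the mouth, then about 80 mm straight in. After that I backed off and rose clear.

- **Position:** triangulating the mill's top knob put it at x = -7 mm, y = +3.5 mm in the stop's frame. The foot overlay gave about x = -8 mm, y = 0. The two differ by 1–3 mm and both are inside the tolerance.
- **Upright:** the knob measured 216 mm high, the same as before the push.
- **Force:** every reading during the pushes was below 3 N.
- **Other things:** the oil bottle, jar, cup, tray and colander were at their starting pixels in the last scene image. The gripper was clear of everything, and the clock stood at about 17 s.
- **Failed tries:** the first approach tilt ran joint 3 into its limit, and the first pose for the second push could not be lowered. I re-planned both with the gripper in the air, touching nothing.

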